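# Roll a fresh-coated roller to the stop under a felt pad and chock it

### The job

The orange roller has just been coated and is still soft: keep the gripper off it, never press it with more than 25 N and do not let it run loose. Take the felt-faced pad by its grip and use it as a flat palm on top of the roller to roll it along the grey board until it lies fully home along the steel stop, pressed firmly against it for a moment. Then set the pad down flat on the bench, clear of the roller, and push the yellow chock along the board, thin end first, square and snug against the middle of the roller so that it cannot roll back; leave everything else where it is.

Things in the scene. Friction and masses are not known exactly. Their poses are not given: they have to be found in the camera images.
- board: Grey flat board fixed to the bench, 240 (its x) x 380 (its y) x 12 mm thick, top 12 mm above the bench. Origin: on the bench under the board, 10 mm from its centre; the board spans -180 to +200 mm along its y. Its +y points along the board towards the stop, z up.
- stop: Steel angle-iron stop across the board's +y end, 230 mm long, upright leg 4 mm thick and 30 mm high, a 28 mm foot behind it. Origin: middle of the lower edge of the face that the roller meets, on the board's top; this face is at +165 mm of the board's y. Same axes as the board.
- roller: Orange coated conveyor roller, loose, lying across the board: tube 50 mm diameter, 180 mm long, 11 mm stub axles 22 mm out at each end, 0.45 to 0.9 kg. Origin: its centre; x is its axis (y, z turn with it). Starts up to 0.12 rad askew, 80 to 130 mm short of home; home, its axis is 25 mm from the stop's face. It rolls half as far as a pad on top moves; friction 0.5 to 0.7.
- pad: Hand pad, loose, 0.3 kg: plate 200 (its x) x 100 (its y) x 18 mm, blue felt sole below; a dark wooden grip stands across its middle, 36 (along x) x 84 (along y), from 18 to 70 mm height. Origin: centre of the sole. Starts flat on the bench, left or right of the board, its x within 0.3 rad of the world's x.
- chock: Yellow wedge, loose, 0.2 kg: 88 (its x) x 50 (its y) x 36 mm high; thin end (3 mm) at +43 mm of its x, full height from +20 back to -45 mm. Origin: underside. When its slope touches the roller on the board its origin is 58 mm short of the roller's axis. Starts on the bench on the other side of the board from the pad, thin end within 0.5 rad of the world's +y.
- tin: Grey paint tin, 110 mm diameter, 115 mm high, at the back: leave it. Origin: centre of its underside.
- tape: Roll of masking tape lying flat, 104 mm diameter, 25 mm high: leave it. Origin: centre of its underside.
- wrench: Steel spanner, 170 mm long, on the bench: leave it. Origin: its middle.
- brush: Brush, 190 mm long, on the bench: leave it. Origin: its middle.
- gauge: Black handheld coating-thickness meter with a display, 110 x 58 x 26 mm: leave it. Origin: centre of its underside.
- jar: Amber glass jar, 72 mm diameter, 85 mm high, at the back: leave it. Origin: centre of its underside.
Not all that is in view belongs to the job. What is meant by the chock is not blue, pink or turquoise, and is the smaller of those in its own colour.

How it is judged:
By the outcome, as a careful person would: the job done as asked, in the order asked, and still so for the second after the job is handed in, with the robot touching nothing.
It also fails if it takes over 72 s, if anything falls off the work surface, if the arm or the gripper's body presses on something with over 40 N, if the wrist force passes 120 N, or if a joint passes its speed limit or range.

### The arm

A 6-joint arm with a two-finger parallel gripper is mounted at the origin on the work surface. World frame = base frame: x ahead of the robot, y to its left, z up, the work surface at z = 0. Lengths are in m, angles in degrees, forces in N, time in s.
With the tool pointing down it reaches from about 0.35 to 0.875 m from the base axis. Payload 4.2 kg.
Tool frame: the origin (TCP) lies midway between the tips of the shut fingers; the grasp point (between the pads) lies 19 mm behind it (r.grasp_offset is the distance from the TCP to the grasp point, in m); z points along the fingers, y is the direction in which the jaws open and shut (so a half turn about z gives the same grasp; the last joint's range is limited). The gripper opens to 87 mm and grips with 3 to 60 N. Pads are 19 mm wide; open, the fingers measure 117 mm over their backs; the gripper's body (75 mm by 190 mm) begins 51 mm behind the grasp point.
Start: joints at [-48.667, 22.042, 0.453, 0, -68.411, -14.817], TCP at [0.279, -0.559, 0.197] pointing down, gripper open.
Joint ranges: [-179.83, 179.83], [-69.29, 118.12], [-61.27, 80.66], [-181.25, 117.63], [-171.15, -9.14], [-177.46, 177.46]. Speed limits (degrees/s): [159.86, 159.86, 180, 180, 180, 180].

### API

Orientations are given as a 3x3 rotation matrix whose columns are the frame's x, y, z axes.
In Python, from station import r gives the robot as it stands.
- The arm moves only by the shell command python3 -m crank 'ROWS'. ROWS is JSON, a list of rows, each a list of 3 entries, a list of its own where there are three numbers: the closure, from -1 (fully open) to 1 (shut), so that 0 is half open, then the shift along the tool's x, y, z as a fraction of full scale, then the turn, a rotation vector about the tool's x, y, z as a fraction of full scale. In form: [[fingers, [dx, dy, dz], [wx, wy, wz]], ...]. A call has 1 to 8 rows; each row shifts and turns the commanded pose from where the row before left it, along the tool's axes as they then stand; what a row does not reach is not made up. Full scale, the value 1, is 100 mm for a shift and 45 degrees for a turn. A row lasts 1/10 s, in which the tool goes at most 50 mm and 8.59 degrees, less where a joint would pass 70% of its speed; a pose out of reach is approached as far as the arm can. A call with a number of a shift or a turn outside -1 to 1 is refused whole. A call with a gripper value outside its range is refused whole. The fingers move at their own pace and stop on an object; the grip force is fixed at half the most. Time passes only in rows, so rows that do not move let the fingers close. It gives the time, the measured TCP pose, the force and the opening at its end, in the units of the state.
- r.sense(): the state, without advancing time (a new reading comes with each control period).
- r.capture(name): name is "side" or "top"; returns a dict with "img" (420x560x3 uint8, blue, green, red), "fx", "fy", "cx", "cy" (pixels), "R" (3x3) and "t" (3): a world point X has camera coordinates R X + t. Camera axes: x right, y down, z forward; pixel columns grow to the right and rows downward; lengths in m; the calibration is good to about 2 mm. A picture is of the moment at which its call begins. There is no depth.
- r.finish_job(): hands the job in, once; it reports no verdict.
The state is a dict: "time_s": time; "joints": joint angles; "joint_velocities": joint speeds; "effort": joint torques, N m; "tcp_pos": TCP position; "ee_rot": TCP orientation; "wrist_force": force on the tool from outside, world axes, zero at the start; "moment": the same for the moment, N m; "gripper_width": opening from 0.0 (shut) to 1.0 (fully open).
Only numpy, scipy, OpenCV 4.12 (cv2) and the standard library are available. Lean on these libraries where they do the work, as an engineer would, in place of code of your own. Each camera call takes 0.05 s, during which the arm holds its last target.

## Working session

There is one attempt and no reset: what is moved stays moved. The work goes in short steps, Python scripts to look and compute and a shell command to move; the robot and the scene stay as the last step left them, time stands still between calls to the robot, and variables do not carry over. Pictures are saved under pics/ and viewed, and the job is handed in when it is done.

```bash
ls; mkdir -p pics; python3 - <<'E'
from station import r
import cv2
s=r.sense()
print(s)
print(r.grasp_offset)
for n in("side","top"):
    c=r.capture(n); cv2.imwrite(f"pics/{n}0.png",c["img"]); print(n,c["fx"],c["fy"],c["cx"],c["cy"],c["R"],c["t"])
E
```

```text
pics
{'time_s': 0.0, 'joints': array([-4.86667417e+01,  2.20910458e+01,  3.80359955e-01, -2.85945956e-02,
       -6.84103371e+01, -1.48150048e+01]), 'joint_velocities': array([-0.0111108 ,  0.03803888,  0.00094732, -0.05878574, -0.00407357,
       -0.02701297]), 'effort': array([-3.31357096e-04, -3.90667069e+01,  1.87404621e+01,  4.21981305e+00,
        1.10390276e-02, -2.02127972e-04]), 'tcp_pos': array([ 0.27876241, -0.558665  ,  0.19616164]), 'ee_rot': array([[-8.94874311e-01, -4.46317008e-01, -1.04652816e-03],
       [-4.46318225e-01,  8.94872315e-01,  1.89249439e-03],
       [ 9.18566452e-05,  2.16062921e-03, -9.99997662e-01]]), 'wrist_force': array([ 0.15172941,  0.36484048, -0.13532154]), 'moment': array([ 0.01965463, -0.02598299,  0.05004993]), 'gripper_width': 0.9996256289077659}
0.0187
side 513.1630306331591 513.1630306331591 277.2735748882603 207.0301862838095 [[ 0.89224588 -0.45108277  0.02053366]
 [-0.26981873 -0.56906296 -0.77676586]
 [ 0.36207064  0.68752577 -0.62945466]] [-0.41921027  0.27025159  1.55692133]
top 432.6147715561778 432.6147715561778 283.5684435991065 218.51829046179643 [[-0.0144441  -0.99987146  0.00695968]
 [-0.9931054   0.01353586 -0.11644075]
 [ 0.11633157 -0.00859357 -0.99317326]] [0.13772299 0.52960933 1.52953721]
```

View pics/top0.png

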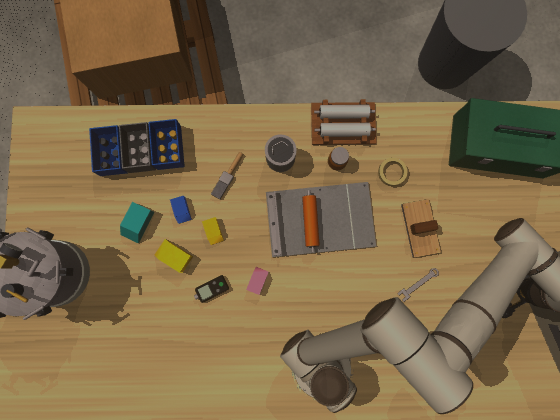

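View pics/side0.png

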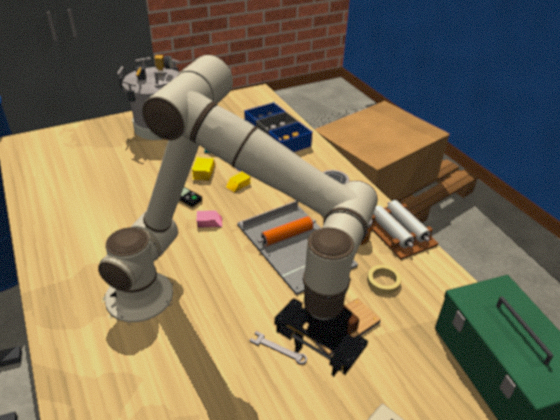

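```bash
python3 - <<'E'
import cv2
a=cv2.imread("pics/top0.png")
cv2.imwrite("pics/crop1.png",cv2.resize(a[170:320,140:300],None,fx=5,fy=4*5/4,interpolation=cv2.INTER_CUBIC)[:,:800][:600])
cv2.imwrite("pics/crop2.png",cv2.resize(a[170:270,255:455],None,fx=4,fy=4,interpolation=cv2.INTER_CUBIC))
b=cv2.imread("pics/side0.png")
cv2.imwrite("pics/crop3.png",cv2.resize(b[130:280,160:360],None,fx=4,fy=4,interpolation=cv2.INTER_CUBIC))
E
```

```text
(no output)
```

View pics/crop1.png

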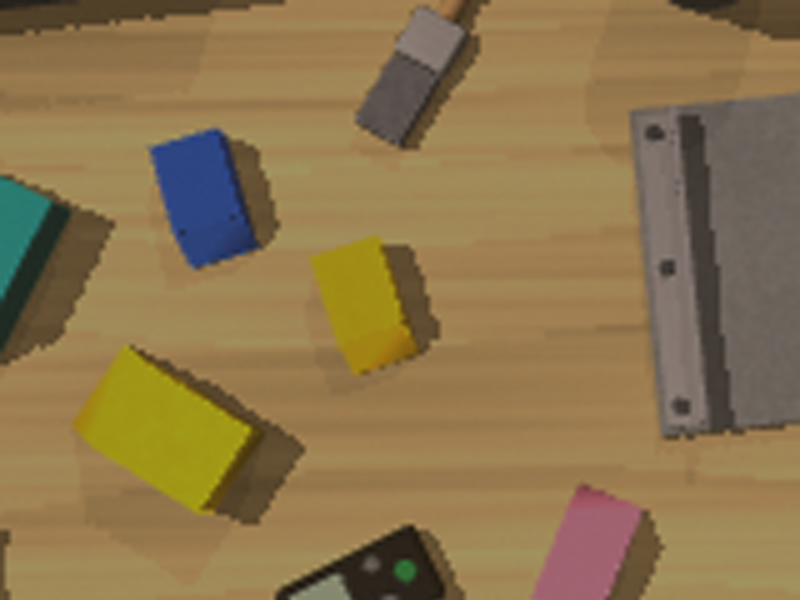

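View pics/crop2.png

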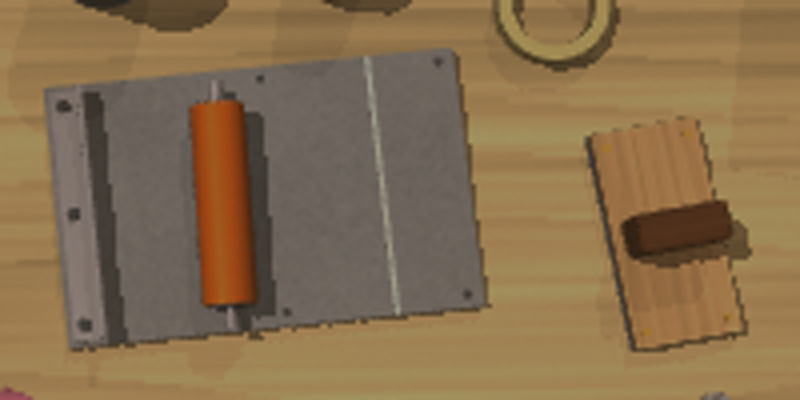

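View pics/crop3.png

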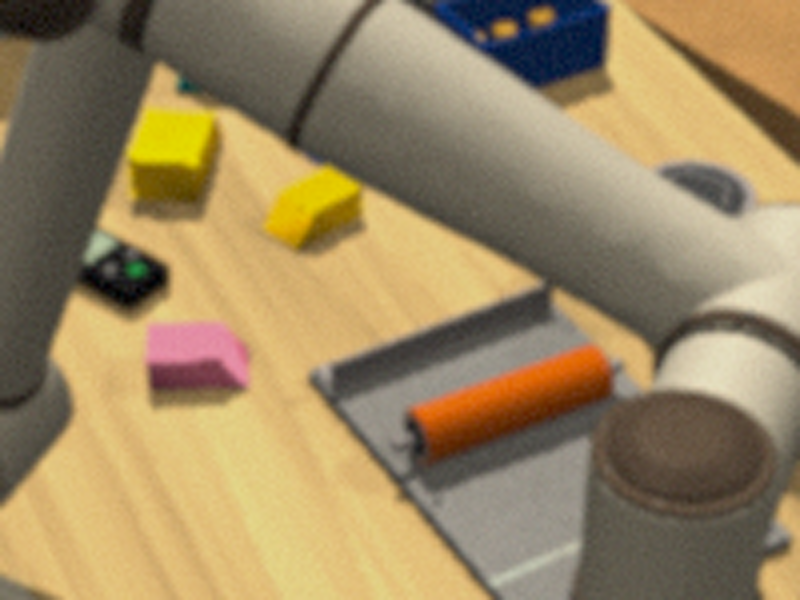

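```bash
cat > h.py <<'E'
import numpy as np, cv2
def ray(c,u,v):
    d=np.array([(u-c["cx"])/c["fx"],(v-c["cy"])/c["fy"],1.]); R=np.array(c["R"]);t=np.array(c["t"])
    return -R.T@t, R.T@d
def pt(c,u,v,z):
    o,d=ray(c,u,v); return o+d*(z-o[2])/d[2]
def pix(c,X):
    p=np.array(c["R"])@np.array(X)+np.array(c["t"]); return np.array([c["cx"]+c["fx"]*p[0]/p[2],c["cy"]+c["fy"]*p[1]/p[2]])
def mask(c,roi,lo,hi):
    h=cv2.cvtColor(c["img"],cv2.COLOR_BGR2HSV); m=cv2.inRange(h,lo,hi); k=np.zeros_like(m); x0,x1,y0,y1=roi; k[y0:y1,x0:x1]=m[y0:y1,x0:x1]
    return k
def big(m):
    cs,_=cv2.findContours(m,cv2.RETR_EXTERNAL,cv2.CHAIN_APPROX_NONE); return max(cs,key=cv2.contourArea)
def rect(c,cnt,z):
    # project contour onto plane z (+0.5px centre handled by contour) and minAreaRect in mm
    P=np.array([pt(c,u,v,z)[:2] for u,v in cnt[:,0,:]])*1000
    (cx,cy),(w,h),a=cv2.minAreaRect(P.astype(np.float32))
    return (cx,cy),(w,h),a
E
python3 - <<'E'
from station import r
from h import *
np.set_printoptions(precision=4,suppress=True)
c=r.capture("top"); print("cam",ray(c,0,0)[0])
o=mask(c,(290,330,185,260),(3,140,80),(16,255,255))
n=big(o); print("roller",rect(c,n,.037),cv2.contourArea(n))
ys,xs=np.nonzero(o); print(xs.mean(),ys.mean())
b=mask(c,(255,385,175,265),(0,0,40),(180,60,200)); b|=o
n=cv2.convexHull(big(cv2.morphologyEx(b,cv2.MORPH_OPEN,np.ones((3,3))))); print("board",rect(c,n,.012)); print(n[:,0,:].tolist())
for nm,roi in(("small",(198,232,212,250)),("bigy",(150,200,232,280))):
    y=mask(c,roi,(22,150,70),(32,255,255)); n=big(y); print(nm,rect(c,n,.036),rect(c,n,0.))
g=mask(c,(400,445,210,245),(0,60,20),(14,255,90)); n=big(g); print("grip",rect(c,n,.07)); 
im=c["img"].copy()
cv2.imwrite("pics/pad8.png",cv2.resize(im[192:265,395:450],None,fx=8,fy=8,interpolation=cv2.INTER_CUBIC))
cv2.imwrite("pics/ch8.png",cv2.resize(im[212:262,192:240],None,fx=12,fy=12,interpolation=cv2.INTER_CUBIC))
E
```

```text
cam [0.35   0.1437 1.5798]
roller ((523.6812133789062, 35.060203552246094), (183.6372833251953, 47.2237434387207), 2.6568031311035156) 604.0
310.1801801801802 220.25825825825825
board ((531.1922607421875, -3.8726348876953125), (237.8435516357422, 377.761962890625), 4.975640296936035)
[[367, 182], [368, 186], [374, 233], [375, 241], [375, 245], [374, 246], [355, 248], [296, 254], [276, 256], [272, 256], [268, 216], [266, 195], [266, 192], [274, 191], [365, 182]]
small ((491.65350341796875, 386.5163269042969), (90.08351135253906, 53.99959182739258), 18.40791893005371) ((494.9564514160156, 392.17901611328125), (92.18414306640625, 55.25883102416992), 18.407934188842773)
bigy ((402.2156066894531, 526.30419921875), (119.28778839111328, 73.09841918945312), 56.8701057434082) ((403.4330139160156, 535.2266235351562), (122.06937408447266, 74.80306243896484), 56.870182037353516)
grip ((490.83367919921875, -362.2782287597656), (35.73024368286133, 93.10083770751953), 10.441943168640137)
```

View pics/pad8.png

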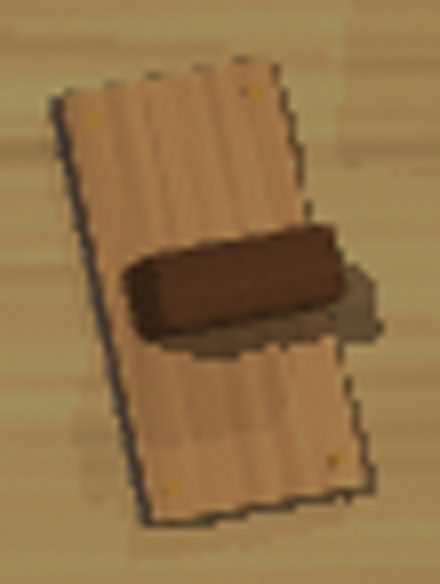

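View pics/ch8.png

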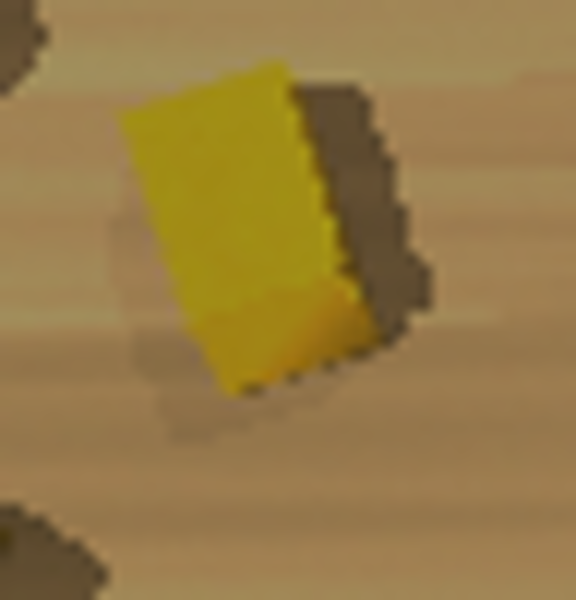

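```bash
python3 - <<'E'
import cv2
b=cv2.imread("pics/side0.png")
cv2.imwrite("pics/sch.png",cv2.resize(b[145:205,180:260],None,fx=10,fy=10,interpolation=cv2.INTER_CUBIC))
E
```

```text
(no output)
```

View pics/sch.png

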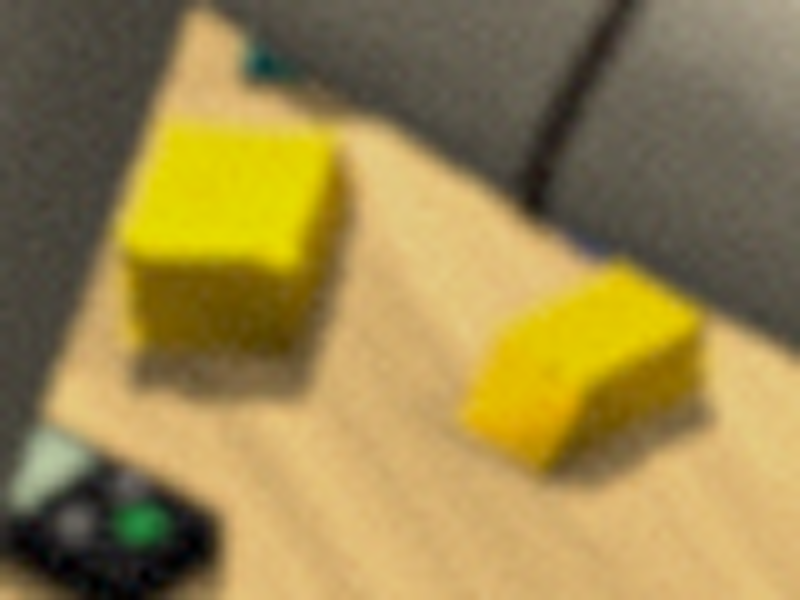

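```bash
python3 - <<'E'
from station import r
from h import *
np.set_printoptions(precision=1,suppress=True)
c=r.capture("top")
Q=[pt(c,395+u/8-.44,192+v/8-.44,.018)[:2]*1000 for u,v in((62,97),(272,62),(372,490),(150,518))]
print(Q,sum(Q)/4)
e=Q[0]-Q[3];print(np.hypot(*e),np.degrees(np.arctan2(e[1],e[0])));e=Q[1]-Q[2];print(np.hypot(*e),np.degrees(np.arctan2(e[1],e[0])))
e=Q[0]-Q[1];print(np.hypot(*e),np.degrees(np.arctan2(-e[0],e[1])))
# grip top corners in pad8: left-top face edge ~155
Q=[pt(c,395+u/8-.44,192+v/8-.44,.07)[:2]*1000 for u,v in((158,255),(330,226),(345,288),(165,332))]
print(Q,sum(Q)/4)
# items
for nm,p,z in(("tin",(281,150),.115),("jar",(339,156),.085),("tape",(393,172),.025),("wrench",(419,285),0),("brush",(228,175),0),("gauge",(212,289),.026),("pink",(258,281),.036)): print(nm,pt(c,*p,z)[:2]*1000)
E
```

```text
[array([ 581.6, -304.8]), array([ 596.5, -401.9]), array([ 400.6, -436.6]), array([ 389.4, -335.6])] [ 492.  -369.7]
194.70127323872524 9.10883184231876
199.04873760441546 10.058662245595677
98.21357396384927 8.726511545180335
[array([ 503.2, -328.9]), array([ 515. , -405.4]), array([ 487.5, -410.5]), array([ 469.2, -330.3])] [ 493.7 -368.7]
tin [761.3 136.5]
jar [745.4 -68.8]
tape [ 698.6 -274. ]
wrench [ 286.1 -356.7]
brush [700.7 334.2]
gauge [284.  387.5]
pink [309.9 223.8]
```

```bash
python3 -m crank '[[-1,[0,0,0],[0,0,-0.19]],[-1,[0,0,0],[0,0,-0.19]],[-1,[0,0,0],[0,0,-0.19]],[-1,[0,0,0],[0,0,-0.19]],[-1,[0,0,0],[0,0,-0.19]],[-1,[0,0,0],[0,0,-0.19]],[-1,[0,0,0],[0,0,-0.19]],[-1,[0,0,0],[0,0,-0.19]]]'
cat > st.py <<'E'
from station import r
import numpy as np
np.set_printoptions(precision=4,suppress=True)
def st():
    s=r.sense(); R=np.array(s["ee_rot"]); print("t",round(s["time_s"],2),"tcp",s["tcp_pos"]*1000,"hx",np.degrees(np.arctan2(R[1,0],R[0,0])),"z",R[:,2],"F",s["wrist_force"],"M",s["moment"],"w",s["gripper_width"],"j",np.round(s["joints"],1)); return s
def go(x,y,z=None,h=None):
    s=st();R=np.array(s["ee_rot"]);p=s["tcp_pos"]*1000
    d=np.array([x-p[0],y-p[1],0 if z is None else z-p[2]]); print("tool shift mm",R.T@d)
    if h is not None: print("tool turn z /45:",-((h-np.degrees(np.arctan2(R[1,0],R[0,0]))+180)%360-180)/45)
E
python3 -c "
from st import *
go(492,-369,None,-80.4)"
```

```text
time_s: 1.0
tcp_pos: [0.279, -0.559, 0.1969]
ee_rot: [[0.092, -0.996, -0.0], [-0.996, -0.092, 0.001], [-0.001, 0.0, -1.0]]
wrist_force: [0.2, 0.4, -0.2]
gripper_width: 1.0
t 1.0 tcp [ 278.962  -559.0407  196.931 ] hx -84.73469748100383 z [-0.0003  0.0006 -1.    ] F [ 0.178   0.3708 -0.191 ] M [-0.0008  0.0726  0.0154] w 0.9997456063866832 j [-48.7  22.1   0.4  -0.  -68.4  53.9]
tool shift mm [-169.6888 -229.5787    0.0471]
tool turn z /45: -0.09632661068897429
```

```bash
python3 -m crank '[[-1,[0,0,0],[0,0,-0.096]],[-1,[-0.253,-0.403,0],[0,0,0]],[-1,[-0.253,-0.403,0],[0,0,0]],[-1,[-0.253,-0.403,0],[0,0,0]],[-1,[-0.253,-0.403,0],[0,0,0]],[-1,[-0.253,-0.403,0],[0,0,0]],[-1,[-0.253,-0.403,0],[0,0,0]],[-1,[0,0,0],[0,0,0]]]'
python3 -c "
from st import *
go(492,-369,31,-80.4)
import cv2
for n in('side','top'): cv2.imwrite('pics/%s1.png'%n,r.capture(n)['img'])"
```

```text
time_s: 1.8
tcp_pos: [0.4971, -0.367, 0.1967]
ee_rot: [[0.167, -0.986, 0.001], [-0.986, -0.167, 0.0], [-0.0, -0.001, -1.0]]
wrist_force: [-0.1, -0.1, -0.1]
gripper_width: 0.998
t 1.8 tcp [ 497.1164 -367.0189  196.689 ] hx -80.40816205008028 z [ 0.0006  0.0005 -1.    ] F [-0.0533 -0.0928 -0.1144] M [-0.0053  0.1573 -0.0487] w 0.9984629635212161 j [-21.5  21.4  -0.6  -0.  -68.   31.1]
tool shift mm [  1.161    5.4913 165.6847]
tool turn z /45: -0.00018137889067272933
```

View side.

```bash
python3 - <<'E'
import cv2
b=cv2.imread("pics/side1.png")
cv2.imwrite("pics/side1c.png",cv2.resize(b[200:400,230:430],None,fx=3,fy=3,interpolation=cv2.INTER_CUBIC))
E
python3 -c "
from st import *
go(492,-369,31,-80.4)"
```

```text
t 1.9 tcp [ 494.0614 -369.4638  196.805 ] hx -80.62626239296114 z [-0.0009  0.0004 -1.    ] F [-0.1173 -0.1662 -0.8105] M [-0.0274  0.158  -0.0252] w 1.0002810553811934 j [-21.8  21.3  -0.7  -0.  -68.   31.2]
tool shift mm [ -0.7043   1.8288 165.8068]
tool turn z /45: -0.0050280531769140505
```

View pics/side1c.png

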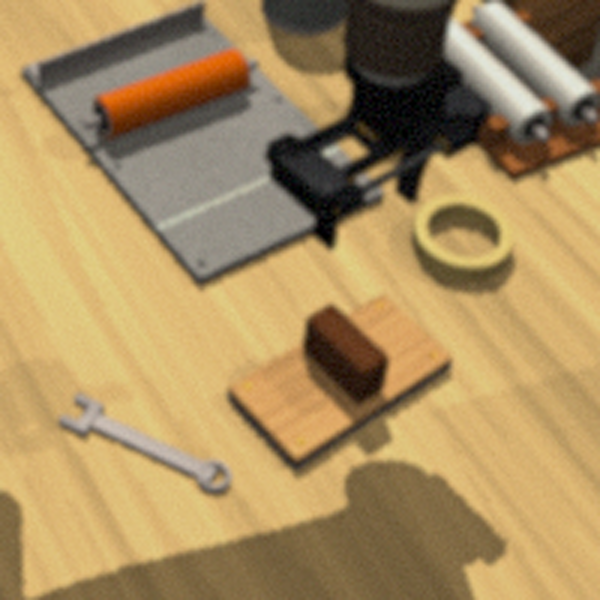

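```bash
python3 - <<'E'
from st import *
from h import *
c=r.capture("side")
cv2.imwrite("pics/side2.png",c["img"])
Q=[pt(c,230+u/3-.33,200+v/3-.33,.018)[:2]*1000 for u,v in((230,390),(297,459),(450,357),(382,296))]
print(Q,sum(Q)/4)
for a,b in((3,0),(2,1)): e=Q[a]-Q[b];print(np.hypot(*e),np.degrees(np.arctan2(e[1],e[0])))
Q=[pt(c,230+u/3-.33,200+v/3-.33,.07)[:2]*1000 for u,v in((307,316),(360,372),(385,354),(333,306))]
print(Q,sum(Q)/4)
# roller by side view
m=mask(c,(230,330,205,260),(3,140,80),(16,255,255)); n=big(m); ys,xs=np.nonzero(m); print("roller",pt(c,xs.mean(),ys.mean(),.037)*1000, rect(c,n,.037))
go(492,-369,31,-80.4)
E
```

```text
[array([ 388.1627, -342.8396]), array([ 405.1916, -436.2101]), array([ 598.7047, -401.7034]), array([ 582.3102, -308.6052])] [ 493.5923 -372.3396]
197.14271821435057 10.000296957645922
196.56554730305484 10.110545337310327
[array([ 473.6089, -333.3948]), array([ 482.7305, -410.7976]), array([ 514.9299, -403.5086]), array([ 502.3912, -333.7339])] [ 493.4151 -370.3587]
roller [529.6869  37.9828  37.    ] ((533.1280517578125, 37.51311492919922), (196.5613555908203, 64.58161926269531), 2.5103063583374023)
t 1.95 tcp [ 493.2759 -370.2601  196.9153] hx -80.72121794775897 z [-0.0008  0.0003 -1.    ] F [ 0.0127  0.1202 -0.0744] M [-0.013   0.1149 -0.0061] w 0.9984385847036734 j [-21.9  21.3  -0.8   0.  -68.   31.2]
tool shift mm [ -1.3752   0.9324 165.9166]
tool turn z /45: -0.0071381766168656215
```

```bash
python3 -m crank '[[-1,[0,0,0.4],[0,0,-0.016]],[-1,[0,0,0.4],[0,0,0]],[-1,[0,0,0.4],[0,0,0]],[-1,[0,0,0.3],[0,0,0]],[-1,[0,0,0.1],[0,0,0]],[-1,[0,0,0.09],[0,0,0]],[-1,[0,0,0],[0,0,0]]]'; python3 -c "
from st import *
st()"
```

```text
time_s: 2.65
tcp_pos: [0.4931, -0.3713, 0.0283]
ee_rot: [[0.172, -0.985, -0.0], [-0.985, -0.172, -0.0], [0.0, 0.0, -1.0]]
wrist_force: [0.9, -0.7, -0.1]
gripper_width: 1.0
t 2.65 tcp [ 493.0762 -371.2529   28.3341] hx -80.10103166194082 z [-0.     -0.0001 -1.    ] F [ 0.9257 -0.7028 -0.0819] M [ 0.0389  0.1289 -0.0131] w 1.000354341606839 j [-22.   30.5 -12.3   0.  -47.1  31.9]
```

```bash
python3 -m crank '[[1,[0,0,0],[0,0,0]],[1,[0,0,0],[0,0,0]],[1,[0,0,0],[0,0,0]],[1,[0,0,0],[0,0,0]],[1,[0,0,0],[0,0,0]],[1,[0,0,0],[0,0,0]],[1,[0,0,0],[0,0,0]],[1,[0,0,0],[0,0,0]]]'; python3 -c "
from st import *
st()"
```

```text
time_s: 3.45
tcp_pos: [0.4936, -0.3706, 0.0283]
ee_rot: [[0.173, -0.985, 0.0], [-0.985, -0.173, -0.0], [0.0, -0.0, -1.0]]
wrist_force: [0.2, -0.6, 0.4]
gripper_width: 0.408
t 3.45 tcp [ 493.6062 -370.5651   28.264 ] hx -80.04203635773474 z [ 0.0004 -0.0001 -1.    ] F [ 0.1614 -0.589   0.3855] M [ 0.0061 -0.061   0.0193] w 0.40800455787633494 j [-21.9  30.5 -12.4  -0.  -47.1  31.9]
```

```bash
python3 -m crank '[[1,[0,0,-0.05],[0,0,0]],[1,[0,0,-0.2],[0,0,0]],[1,[0,0,-0.3],[0,0,0]],[1,[0,0,-0.35],[0,0,0.133]],[1,[0,0,-0.12],[0,0,0]],[1,[0,0,0],[0,0,0]]]'; python3 -m crank '[[1,[-0.2,-0.031,0],[0,0,0]],[1,[-0.3,-0.051,0],[0,0,0]],[1,[-0.3,-0.051,0],[0,0,0]],[1,[-0.3,-0.051,0],[0,0,0]],[1,[-0.3,-0.051,0],[0,0,0]],[1,[-0.3,-0.051,0],[0,0,0]],[1,[-0.3,-0.051,0],[0,0,0]],[1,[-0.3,-0.051,0],[0,0,0]]]'; python3 -m crank '[[1,[-0.3,-0.051,0],[0,0,0]],[1,[-0.3,-0.051,0],[0,0,0]],[1,[-0.3,-0.051,0],[0,0,0]],[1,[-0.3,-0.051,0],[0,0,0]],[1,[-0.19,-0.051,0],[0,0,0]],[1,[-0.1,-0.021,0],[0,0,0]],[1,[0,0,0],[0,0,0]],[1,[0,0,0],[0,0,0]]]';python3 - <<'E'
from st import *
from h import *
c=r.capture("side")
cv2.imwrite("pics/side3.png",c["img"])
cv2.imwrite("pics/top3.png",r.capture("top")["img"])
go(528,11.6,100,-86)
E
```

```text
time_s: 4.05
tcp_pos: [0.4942, -0.3709, 0.1319]
ee_rot: [[0.071, -0.997, 0.004], [-0.997, -0.071, -0.001], [0.002, -0.004, -1.0]]
wrist_force: [-0.3, 0.7, -3.2]
gripper_width: 0.41
time_s: 4.85
tcp_pos: [0.5142, -0.137, 0.1276]
ee_rot: [[0.07, -0.998, -0.005], [-0.998, -0.07, 0.001], [-0.001, 0.005, -1.0]]
wrist_force: [0.8, -0.1, -2.8]
gripper_width: 0.408
time_s: 5.65
tcp_pos: [0.5324, 0.0115, 0.1292]
ee_rot: [[0.069, -0.998, -0.002], [-0.998, -0.069, -0.001], [0.0, 0.002, -1.0]]
wrist_force: [-0.1, -0.2, -1.9]
gripper_width: 0.409
t 5.75 tcp [532.7757  11.097  129.7572] hx -86.0888008405383 z [-0.0012 -0.0003 -1.    ] F [-0.0012  0.184  -2.5624] M [-0.0448  0.077  -0.0289] w 0.40690427657827444 j [ 18.6  16.7 -18.   -0.  -55.4 -14.7]
tool shift mm [-0.8342  4.6928 29.7629]
tool turn z /45: -0.0019733520119618536
```

View pics/side3.png

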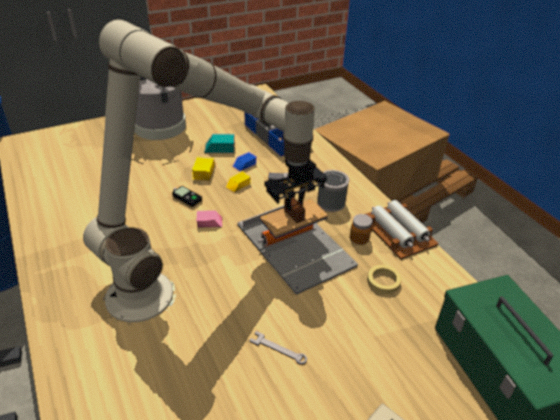

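View pics/top3.png

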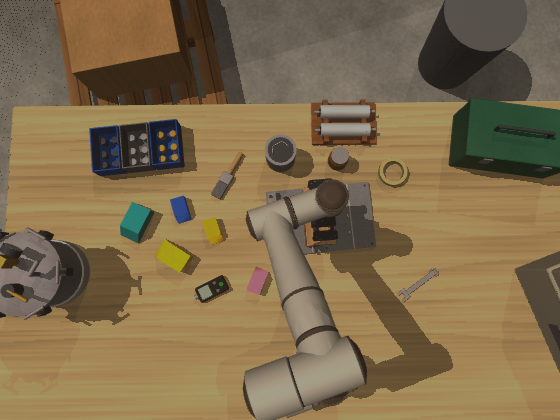

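```bash
python3 -m crank '[[1,[0,0.045,0.1],[0,0,0]],[1,[0,0,0.1],[0,0,0]],[1,[0,0,0.08],[0,0,0]],[1,[0,0,0.05],[0,0,0]],[1,[0,0,0],[0,0,0]],[1,[0,0,0],[0,0,0]]]'; python3 - <<'E'
from st import *
st()
E
```

```text
time_s: 6.35
tcp_pos: [0.5291, 0.0118, 0.0972]
ee_rot: [[0.069, -0.998, 0.0], [-0.998, -0.069, -0.0], [0.0, -0.0, -1.0]]
wrist_force: [-0.2, 0.0, -2.5]
gripper_width: 0.411
t 6.35 tcp [529.0938  11.807   97.2043] hx -86.01561548803792 z [ 0.0001 -0.0002 -1.    ] F [-0.2389  0.0417 -2.4568] M [ 0.0695  0.0475 -0.0004] w 0.41139231021769884 j [ 18.9  18.4 -21.    0.  -50.6 -14.9]
```

```bash
python3 -m crank '[[1,[0,0,0.01],[0,0,0]],[1,[0,0,0.01],[0,0,0]],[1,[0,0,0.01],[0,0,0]],[1,[0,0,0],[0,0,0]]]'
```

```text
time_s: 6.75
tcp_pos: [0.5288, 0.0118, 0.0942]
ee_rot: [[0.069, -0.998, -0.0], [-0.998, -0.069, 0.0], [-0.0, 0.0, -1.0]]
wrist_force: [0.4, -0.0, -2.8]
gripper_width: 0.416
```

```bash
python3 -m crank '[[1,[0,0,0.01],[0,0,0]],[1,[0,0,0.01],[0,0,0]],[1,[0,0,0],[0,0,0]]]';python3 -m crank '[[1,[0,0,0.007],[0,0,0]],[1,[0,0,0],[0,0,0]]]';python3 -m crank '[[1,[0,0,0.005],[0,0,0]],[1,[0,0,0],[0,0,0]]]'; python3 -c "
from st import *
st()"
```

```text
time_s: 7.05
tcp_pos: [0.5287, 0.0118, 0.0921]
ee_rot: [[0.069, -0.998, -0.0], [-0.998, -0.069, -0.0], [0.0, 0.0, -1.0]]
wrist_force: [0.1, 0.0, -3.4]
gripper_width: 0.415
time_s: 7.25
tcp_pos: [0.5288, 0.0118, 0.0915]
ee_rot: [[0.069, -0.998, -0.0], [-0.998, -0.069, -0.0], [0.0, 0.0, -1.0]]
wrist_force: [-0.4, 0.1, -3.2]
gripper_width: 0.408
time_s: 7.45
tcp_pos: [0.5288, 0.0118, 0.091]
ee_rot: [[0.069, -0.998, -0.0], [-0.998, -0.069, -0.0], [0.0, 0.0, -1.0]]
wrist_force: [0.1, -0.5, -2.4]
gripper_width: 0.41
t 7.45 tcp [528.8186  11.7871  91.02  ] hx -86.02674039797525 z [-0.0001 -0.     -1.    ] F [ 0.1352 -0.5351 -2.3926] M [0.0152 0.0596 0.037 ] w 0.4096773782913736 j [ 18.9  18.8 -21.4   0.  -49.8 -14.9]
```

```bash
for i in 1 ; do python3 -m crank '[[1,[0,0,0.005],[0,0,0]],[1,[0,0,0],[0,0,0]]]'; done; python3 -m crank '[[1,[0,0,0.003],[0,0,0]],[1,[0,0,0],[0,0,0]]]'; python3 -c "
from st import *
st()"
```

```text
time_s: 7.65
tcp_pos: [0.5288, 0.0118, 0.0905]
ee_rot: [[0.069, -0.998, -0.0], [-0.998, -0.069, -0.0], [0.0, 0.0, -1.0]]
wrist_force: [0.0, -0.2, -3.5]
gripper_width: 0.415
time_s: 7.85
tcp_pos: [0.5289, 0.0118, 0.0902]
ee_rot: [[0.069, -0.998, 0.0], [-0.998, -0.069, 0.0], [-0.0, -0.0, -1.0]]
wrist_force: [-0.3, -0.2, -3.6]
gripper_width: 0.41
t 7.85 tcp [528.8797  11.8159  90.2491] hx -86.02736997266028 z [ 0.0001  0.     -1.    ] F [-0.2876 -0.1829 -3.6432] M [-0.0252  0.111   0.0353] w 0.4103037754457592 j [ 18.9  18.9 -21.5   0.  -49.6 -14.9]
```

```bash
python3 -m crank '[[1,[0,0,0.004],[0,0,0]],[1,[0,0,0],[0,0,0]]]'; python3 -m crank '[[1,[0,0,0.004],[0,0,0]],[1,[0,0,0],[0,0,0]]]';  python3 -c "
from st import *
st()"
```

```text
time_s: 8.05
tcp_pos: [0.5289, 0.0118, 0.0902]
ee_rot: [[0.069, -0.998, 0.0], [-0.998, -0.069, -0.0], [0.0, -0.0, -1.0]]
wrist_force: [-0.6, 0.0, -0.3]
gripper_width: 0.409
time_s: 8.25
tcp_pos: [0.5289, 0.0118, 0.0901]
ee_rot: [[0.069, -0.998, 0.0], [-0.998, -0.069, -0.0], [0.0, -0.0, -1.0]]
wrist_force: [-2.4, -0.4, 4.4]
gripper_width: 0.411
t 8.25 tcp [528.941   11.7538  90.095 ] hx -86.01671892770975 z [ 0.0004 -0.0001 -1.    ] F [-2.4017 -0.4264  4.4496] M [0.093  0.8216 0.0183] w 0.41128011113633256 j [ 18.9  18.9 -21.5   0.  -49.6 -14.9]
```

```bash
python3 -m crank '[[1,[-0.02,0,0],[0,0,0]],[1,[-0.04,0.001,0],[0,0,0]],[1,[-0.04,0.001,0],[0,0,0]],[1,[0,0,0],[0,0,0]]]'; python3 -c "
from st import *
st()"
```

```text
time_s: 8.65
tcp_pos: [0.5284, 0.0225, 0.0901]
ee_rot: [[0.07, -0.998, 0.001], [-0.998, -0.07, 0.0], [-0.0, -0.001, -1.0]]
wrist_force: [-2.4, 0.1, 5.1]
gripper_width: 0.406
t 8.65 tcp [528.3972  22.492   90.0583] hx -85.98624012786493 z [ 0.0012  0.0003 -1.    ] F [-2.4183  0.1192  5.1103] M [ 0.1815  0.8348 -0.0803] w 0.40614927637055376 j [ 20.   18.9 -21.6   0.  -49.5 -16. ]
```

```bash
python3 -m crank '[[1,[-0.04,0.001,0],[0,0,0]],[1,[-0.05,0.001,0],[0,0,0]],[1,[-0.05,0.001,0],[0,0,0]],[1,[-0.05,0.001,0],[0,0,0]],[1,[-0.05,0.001,0],[0,0,0]],[1,[-0.04,0.001,0],[0,0,0]],[1,[-0.02,0,0],[0,0,0]],[1,[0,0,0],[0,0,0]]]'; python3 - <<'E'
from st import *
from h import *
st()
c=r.capture("side")
cv2.imwrite("pics/side4.png",cv2.resize(c["img"][170:300,220:400],None,fx=4.4,fy=4.4,interpolation=cv2.INTER_CUBIC))
E
```

```text
time_s: 9.45
tcp_pos: [0.5269, 0.0526, 0.0902]
ee_rot: [[0.07, -0.998, 0.004], [-0.998, -0.07, 0.001], [-0.001, -0.004, -1.0]]
wrist_force: [1.6, 0.2, 5.2]
gripper_width: 0.407
t 9.45 tcp [526.9135  52.6211  90.1678] hx -85.97843593979613 z [ 0.0036  0.0009 -1.    ] F [1.6452 0.245  5.1872] M [ 0.139  -0.2303 -0.1212] w 0.4072833363416586 j [ 23.3  18.8 -21.6   0.  -49.4 -19.3]
```

View pics/side4.png

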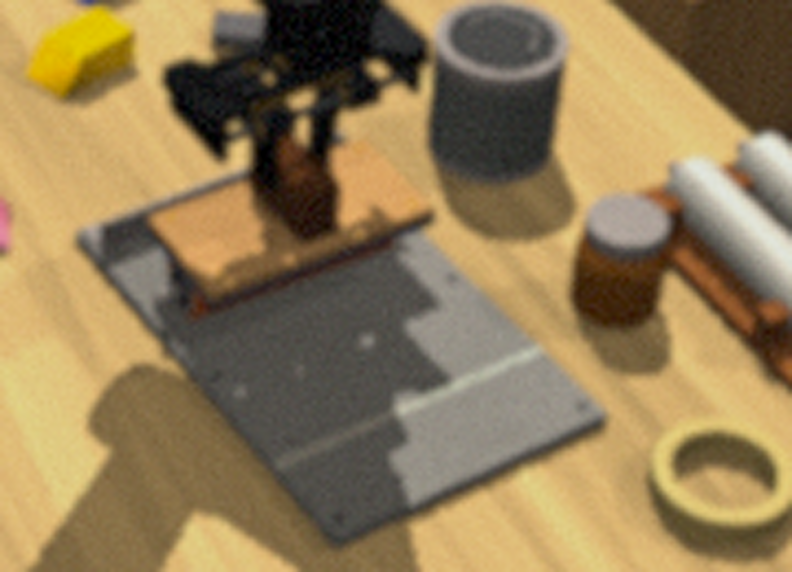

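```bash
python3 -m crank '[[1,[-0.04,0.001,0],[0,0,0]],[1,[-0.05,0.001,0],[0,0,0]],[1,[-0.05,0.001,0],[0,0,0]],[1,[-0.05,0.001,0],[0,0,0]],[1,[-0.05,0.001,0],[0,0,0]],[1,[-0.04,0.001,0],[0,0,0]],[1,[-0.02,0,0],[0,0,0]],[1,[0,0,0],[0,0,0]]]'; python3 -c "
from st import *
st()"
```

```text
time_s: 10.3
tcp_pos: [0.5242, 0.0827, 0.0901]
ee_rot: [[0.071, -0.997, 0.003], [-0.997, -0.071, 0.001], [-0.001, -0.004, -1.0]]
wrist_force: [5.5, 0.7, 5.5]
gripper_width: 0.41
t 10.3 tcp [524.1643  82.7422  90.1306] hx -85.935314021564 z [ 0.0035  0.0009 -1.    ] F [5.5184 0.7048 5.5281] M [ 0.066  -0.9396  0.0144] w 0.40963954289542853 j [ 26.5  18.9 -21.4   0.1 -49.4 -22.5]
```

```bash
python3 -m crank '[[1,[-0.04,0.001,0],[0,0,0]],[1,[-0.05,0.001,0],[0,0,0]],[1,[-0.05,0.001,0],[0,0,0]],[1,[-0.02,0.001,0],[0,0,0]],[1,[0,0,0],[0,0,0]],[1,[0,0,0],[0,0,0]]]'; python3 - <<'E'
from st import *
from h import *
st()
c=r.capture("side")
cv2.imwrite("pics/side5.png",cv2.resize(c["img"][170:300,220:400],None,fx=4.4,fy=4.4,interpolation=cv2.INTER_CUBIC))
E
```

```text
time_s: 10.9
tcp_pos: [0.5225, 0.0985, 0.0901]
ee_rot: [[0.071, -0.997, 0.003], [-0.997, -0.071, 0.001], [-0.001, -0.003, -1.0]]
wrist_force: [4.7, 0.2, 5.4]
gripper_width: 0.412
t 10.9 tcp [522.4575  98.4869  90.0899] hx -85.94475064708352 z [ 0.0031  0.0008 -1.    ] F [4.7326 0.1961 5.4199] M [-0.0382 -0.9148  0.0995] w 0.4118164926342976 j [ 28.2  19.  -21.3   0.1 -49.5 -24.2]
```

View pics/side5.png

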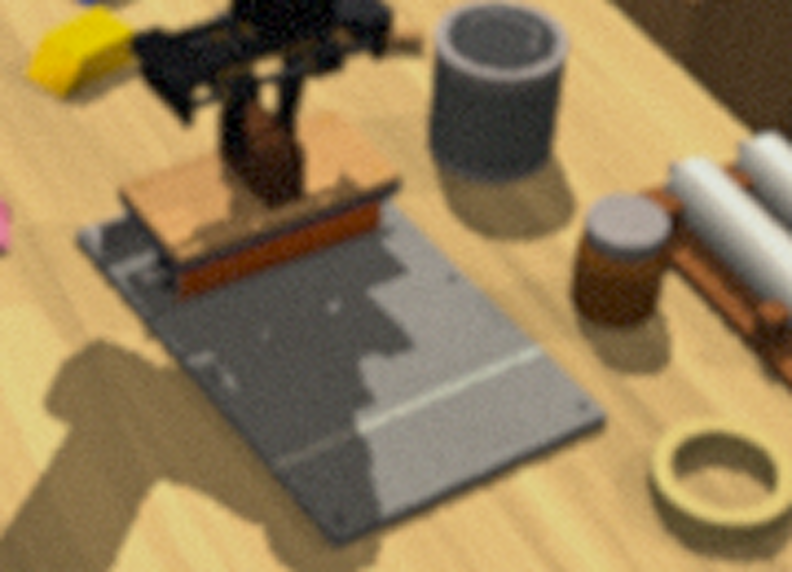

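```bash
python3 -m crank '[[1,[0,0,-0.01],[0,0,0]],[1,[0,0,-0.02],[0,0,0]],[1,[0,0,-0.05],[0,0,0]],[1,[0,0,-0.12],[0,0,0]],[1,[0.05,0,-0.2],[0,0,0]],[1,[0.2,-0.003,-0.2],[0,0,0]],[1,[0.2,-0.003,0],[0,0,0]],[1,[0.05,0,0],[0,0,0]]]'; python3 - <<'E'
from st import *
from h import *
st()
c=r.capture("side")
cv2.imwrite("pics/side6.png",cv2.resize(c["img"][170:300,220:400],None,fx=4.4,fy=4.4,interpolation=cv2.INTER_CUBIC))
c=r.capture("top")
cv2.imwrite("pics/top6.png",cv2.resize(c["img"][150:290,230:400],None,fx=4.4,fy=4.4,interpolation=cv2.INTER_CUBIC))
E
```

```text
time_s: 11.75
tcp_pos: [0.5245, 0.0463, 0.1502]
ee_rot: [[0.067, -0.998, -0.001], [-0.998, -0.067, 0.0], [-0.0, 0.0, -1.0]]
wrist_force: [-0.3, -1.1, -3.5]
gripper_width: 0.41
t 11.75 tcp [524.4664  46.3352 150.2279] hx -86.14171471825334 z [-0.0005  0.0004 -1.    ] F [-0.3186 -1.056  -3.4887] M [-0.0503  0.1442  0.0471] w 0.41007045002741954 j [ 22.7  14.9 -17.3  -0.  -57.9 -18.8]
```

View pics/side6.png

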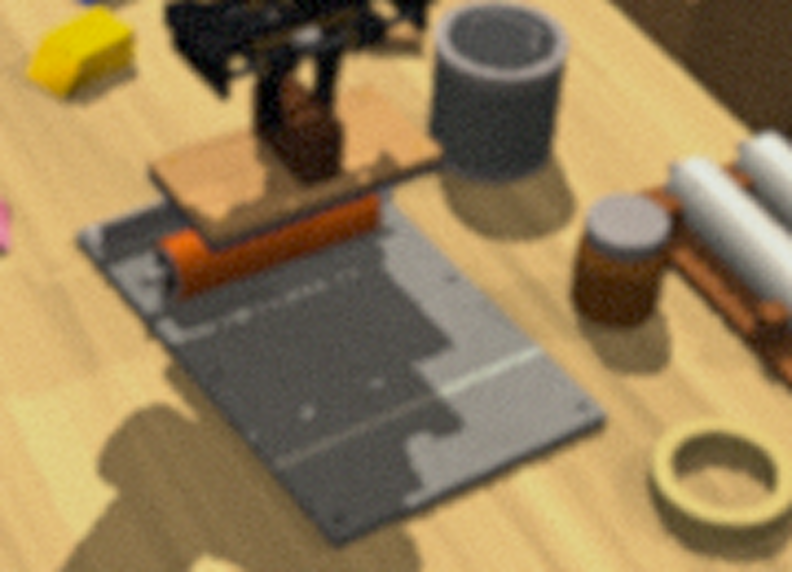

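View pics/top6.png

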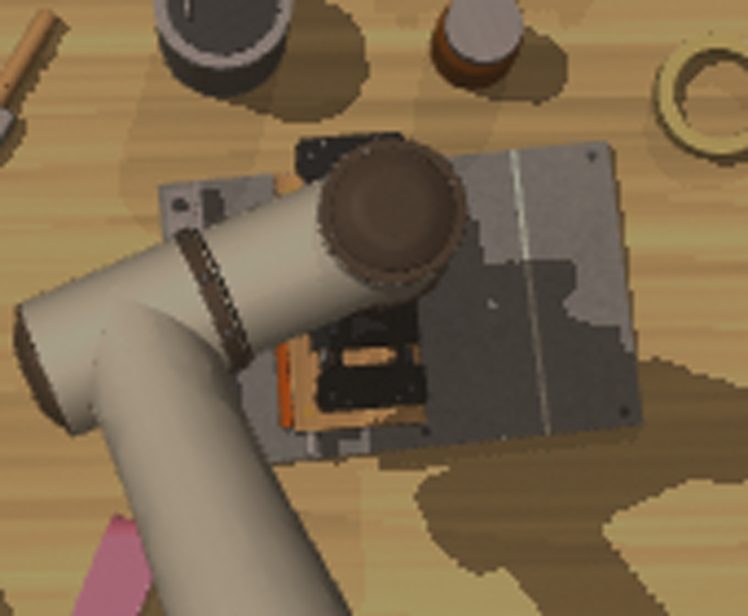

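```bash
python3 - <<'E'
from st import *
from h import *
c=r.capture("side")
f=lambda u,v,z: pt(c,220+u/4.4-.4,170+v/4.4-.4,z)[:2]*1000
for nm,a,b,z in(("rollerlow",(182,297),(380,228),.02),("line",(280,465),(540,352),.012),("stop top?",(80,237),(205,187),.042)):
    A,B=f(*a,z),f(*b,z); e=B-A; print(nm,A,B,np.degrees(np.arctan2(e[1],e[0])))
m=mask(c,(250,315,205,245),(3,140,80),(16,255,255)); 
# bottom boundary per column
P=[];
for u in range(264,304):
    v=np.nonzero(m[:,u])[0]
    if len(v): P.append(f((u-220+.4)*4.4,(v.max()+.5-170+.4)*4.4,.02))
P=np.array(P); k=np.polyfit(P[:,0],P[:,1],1); print("fit deg",np.degrees(np.arctan(k[0])),np.std(P[:,1]-np.polyval(k,P[:,0])),P[0],P[-1])
st()
E
```

```text
rollerlow [437.7822  60.4137] [616.3606  66.0397] 1.8044580779616253
line [ 428.3859 -123.1698] [ 660.4328 -104.8277] 4.519537209610587
stop top? [385.3575 135.634 ] [500.2398 148.8976] 6.585832972185959
fit deg 0.22392596250373364 2.6388601080155154 [452.7963  67.8345] [606.6711  70.1595]
t 11.9 tcp [524.4744  47.4258 149.1507] hx -86.0819562612231 z [-0.0013 -0.     -1.    ] F [ 0.2184  0.4491 -2.9899] M [ 0.0477  0.0945 -0.0517] w 0.4110864997091384 j [ 22.8  15.  -17.3  -0.  -57.8 -18.9]
```

```bash
python3 -m crank '[[1,[-0.06,0,0.15],[0,0,0.042]],[1,[-0.05,0,0.15],[0,0,0]],[1,[0,0,0.15],[0,0,0]],[1,[0,0,0.07],[0,0,0]],[1,[0,0,0.03],[0,0,0]],[1,[0,0,0.01],[0,0,0]],[1,[0,0,0],[0,0,0]]]'; python3 -c "
from st import *
st()"
```

```text
time_s: 12.6
tcp_pos: [0.5249, 0.0588, 0.0939]
ee_rot: [[0.037, -0.999, 0.001], [-0.999, -0.037, 0.0], [-0.0, -0.001, -1.0]]
wrist_force: [0.1, 0.3, -3.6]
gripper_width: 0.407
t 12.6 tcp [524.945   58.8243  93.9083] hx -87.9044009352365 z [ 0.0008  0.0002 -1.    ] F [ 0.1276  0.3405 -3.6217] M [ 0.075   0.0838 -0.0029] w 0.4074977223942829 j [ 24.   18.5 -21.4   0.  -50.1 -21.9]
```

```bash
python3 -m crank '[[1,[0,0,0.015],[0,0,0]],[1,[0,0,0.012],[0,0,0]],[1,[0,0,0],[0,0,0]]]';python3 -m crank '[[1,[0,0,0.005],[0,0,0]],[1,[0,0,0],[0,0,0]]]';python3 -m crank '[[1,[0,0,0.004],[0,0,0]],[1,[0,0,0],[0,0,0]]]'
```

```text
time_s: 12.9
tcp_pos: [0.5245, 0.0585, 0.0908]
ee_rot: [[0.036, -0.999, 0.0], [-0.999, -0.036, 0.0], [-0.0, -0.0, -1.0]]
wrist_force: [-0.3, 0.7, -2.5]
gripper_width: 0.411
time_s: 13.1
tcp_pos: [0.5246, 0.0586, 0.0903]
ee_rot: [[0.036, -0.999, 0.0], [-0.999, -0.036, 0.0], [-0.0, -0.0, -1.0]]
wrist_force: [0.7, -0.4, -3.2]
gripper_width: 0.41
time_s: 13.3
tcp_pos: [0.5246, 0.0586, 0.0902]
ee_rot: [[0.036, -0.999, 0.0], [-0.999, -0.036, -0.0], [0.0, -0.0, -1.0]]
wrist_force: [-1.6, -0.2, 0.3]
gripper_width: 0.41
```

```bash
python3 -m crank '[[1,[0,0,0.005],[0,0,0]],[1,[0,0,0],[0,0,0]],[1,[-0.03,0,0],[0,0,0]],[1,[-0.05,0,0],[0,0,0]],[1,[-0.05,0,0],[0,0,0]],[1,[-0.05,0,0],[0,0,0]],[1,[-0.02,0,0],[0,0,0]],[1,[0,0,0],[0,0,0]]]'; python3 -c "
from st import *
st()"
```

```text
time_s: 14.1
tcp_pos: [0.5237, 0.079, 0.0901]
ee_rot: [[0.037, -0.999, -0.0], [-0.999, -0.037, -0.0], [0.0, 0.0, -1.0]]
wrist_force: [-3.5, 0.3, 6.9]
gripper_width: 0.413
t 14.1 tcp [523.6576  78.9925  90.1264] hx -87.88875372209144 z [-0. -0. -1.] F [-3.4832  0.3494  6.8955] M [ 0.0949  1.2948 -0.0503] w 0.4129437126601866 j [ 26.1  18.9 -21.4   0.  -49.7 -24. ]
```

```bash
python3 -m crank '[[1,[-0.03,0,0],[0,0,0]],[1,[-0.05,0,0],[0,0,0]],[1,[-0.05,0,0],[0,0,0]],[1,[-0.05,0,0],[0,0,0]],[1,[-0.05,0,0],[0,0,0]],[1,[-0.02,0,0],[0,0,0]],[1,[0,0,0],[0,0,0]]]'; python3 - <<'E'
from st import *
from h import *
st()
c=r.capture("side")
cv2.imwrite("pics/side7.png",cv2.resize(c["img"][170:300,220:400],None,fx=4.4,fy=4.4,interpolation=cv2.INTER_CUBIC))
E
```

```text
time_s: 14.8
tcp_pos: [0.5225, 0.1039, 0.0901]
ee_rot: [[0.037, -0.999, -0.001], [-0.999, -0.037, -0.0], [0.0, 0.001, -1.0]]
wrist_force: [-6.0, -1.0, 7.1]
gripper_width: 0.408
t 14.8 tcp [522.4744 103.8768  90.1432] hx -87.88382662788341 z [-0.0005 -0.0003 -1.    ] F [-6.0146 -0.9599  7.0804] M [-0.0091  1.4915 -0.0105] w 0.407655899897992 j [ 28.7  19.2 -20.9   0.  -49.9 -26.6]
```

View pics/side7.png

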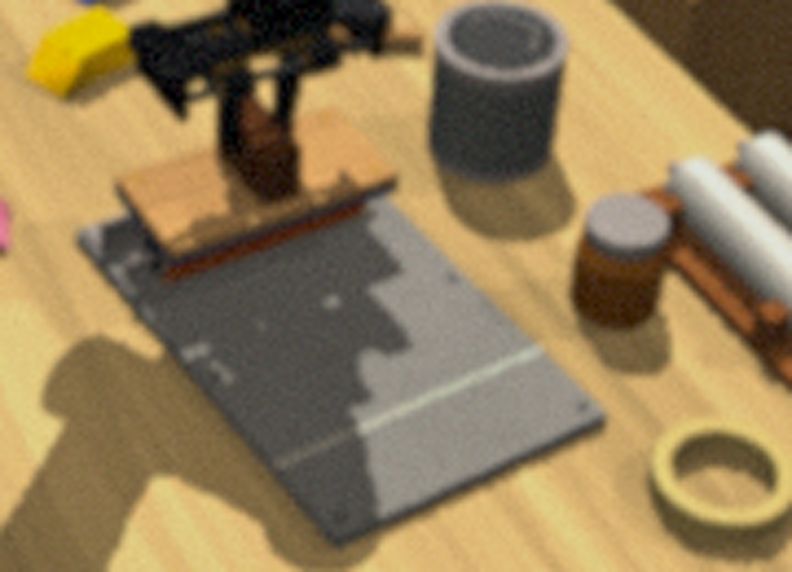

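```bash
python3 -m crank '[[1,[-0.03,0.002,0],[0,0,-0.01]],[1,[-0.04,0.003,0],[0,0,-0.01]],[1,[-0.04,0.003,0],[0,0,-0.01]],[1,[-0.04,0.003,0],[0,0,-0.01]],[1,[-0.04,0.003,0],[0,0,-0.01]],[1,[-0.02,0.002,0],[0,0,-0.01]],[1,[0,0,0],[0,0,0]]]'; python3 - <<'E'
from st import *
from h import *
st()
c=r.capture("side")
cv2.imwrite("pics/side8.png",cv2.resize(c["img"][190:260,220:330],None,fx=7,fy=7,interpolation=cv2.INTER_CUBIC))
E
```

```text
time_s: 15.55
tcp_pos: [0.5215, 0.1254, 0.0901]
ee_rot: [[0.085, -0.996, 0.003], [-0.996, -0.085, 0.001], [-0.001, -0.003, -1.0]]
wrist_force: [0.1, 0.9, 4.9]
gripper_width: 0.414
t 15.55 tcp [521.453  125.4437  90.0904] hx -85.13061340964543 z [ 0.0028  0.0009 -1.    ] F [0.0658 0.855  4.867 ] M [-0.0014  0.3344 -0.0233] w 0.4139619169663335 j [ 30.9  19.4 -20.6   0.1 -49.8 -26.1]
```

View pics/side8.png

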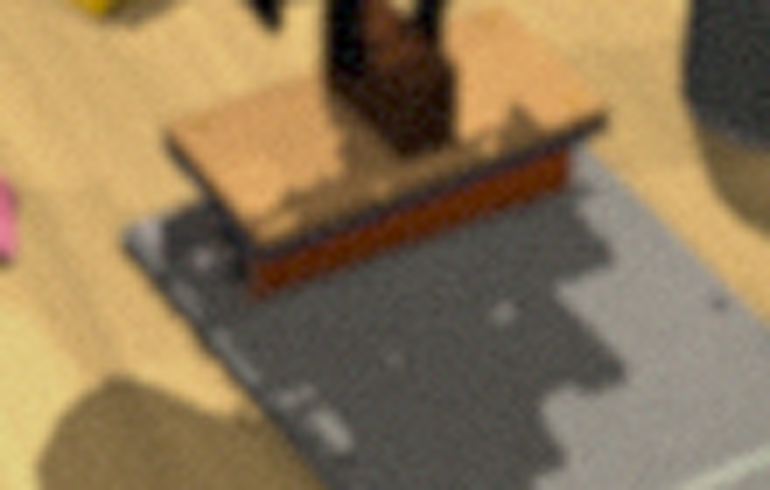

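```bash
python3 -m crank '[[1,[-0.03,0.001,0],[0,0,-0.01]],[1,[-0.04,0.001,0],[0,0,-0.01]],[1,[-0.03,0.001,0],[0,0,-0.01]],[1,[0,0,0],[0,0,0]]]';  python3 -m crank '[[1,[-0.02,0,0],[0,0,0]],[1,[-0.02,0,0],[0,0,0]],[1,[0,0,0],[0,0,0]]]'; python3 -c "
from st import *
st()"
```

```text
time_s: 16.0
tcp_pos: [0.5202, 0.1354, 0.0901]
ee_rot: [[0.108, -0.994, 0.003], [-0.994, -0.108, 0.001], [-0.001, -0.003, -1.0]]
wrist_force: [0.8, -0.4, 5.8]
gripper_width: 0.407
time_s: 16.3
tcp_pos: [0.52, 0.1394, 0.0901]
ee_rot: [[0.108, -0.994, 0.003], [-0.994, -0.108, 0.001], [-0.001, -0.003, -1.0]]
wrist_force: [2.2, 0.4, 5.1]
gripper_width: 0.409
t 16.3 tcp [520.0098 139.3672  90.0825] hx -83.79226449325151 z [ 0.0032  0.0011 -1.    ] F [2.2316 0.4129 5.0933] M [-0.1088 -0.1927  0.0399] w 0.4091359513902298 j [ 32.3  19.6 -20.4   0.1 -49.8 -26.1]
```

```bash
python3 -m crank '[[1,[-0.02,0,0],[0,0,0]],[1,[-0.02,0,0],[0,0,0]],[1,[0,0,0],[0,0,0]]]'; python3 -m crank '[[1,[-0.02,0,0],[0,0,0]],[1,[-0.02,0,0],[0,0,0]],[1,[0,0,0],[0,0,0]]]'; python3 - <<'E'
from st import *
from h import *
st()
c=r.capture("side")
cv2.imwrite("pics/side9.png",cv2.resize(c["img"][190:260,220:330],None,fx=7,fy=7,interpolation=cv2.INTER_CUBIC))
E
```

```text
time_s: 16.6
tcp_pos: [0.5197, 0.1434, 0.0901]
ee_rot: [[0.108, -0.994, 0.004], [-0.994, -0.108, 0.001], [-0.001, -0.004, -1.0]]
wrist_force: [4.9, -0.4, 5.4]
gripper_width: 0.415
time_s: 16.9
tcp_pos: [0.5192, 0.1473, 0.09]
ee_rot: [[0.108, -0.994, 0.003], [-0.994, -0.108, 0.001], [-0.001, -0.003, -1.0]]
wrist_force: [5.2, -0.3, 5.0]
gripper_width: 0.412
t 16.9 tcp [519.1679 147.3229  90.049 ] hx -83.80254125508633 z [ 0.0033  0.0013 -1.    ] F [ 5.1504 -0.3478  4.9927] M [-0.0853 -0.9936  0.1315] w 0.4122539972608988 j [ 33.1  19.7 -20.2   0.1 -49.9 -26.9]
```

View pics/side9.png

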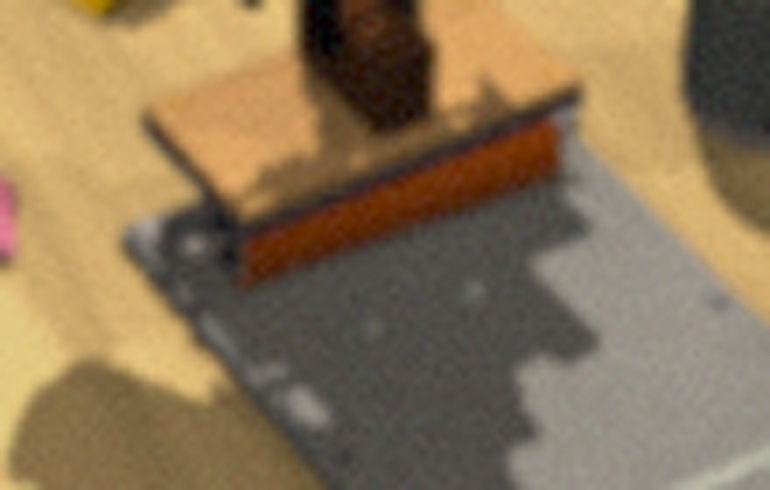

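```bash
cat > roll.py <<'E'
from h import *
from scipy.optimize import brentq
a=np.radians(4.9); XB=np.array([np.cos(a),np.sin(a),0]); YB=np.array([-np.sin(a),np.cos(a),0]); O=np.array([.532,-.0138,0])
def axis_y(c,u,v):
    # board-y of the roller axis (near silhouette on the -y / lower side), at the board-x where ray passes
    o,d=ray(c,u,v); d=d/np.linalg.norm(d)
    oy,dy=(o-O)@YB,d@YB; oz,dz=o[2],d[2]
    # distance in the y-z plane from line to (y0,.037)
    n=np.array([dz,-dy])/np.hypot(dy,dz)
    f=lambda s: s
    # signed dist = n.(p - o); choose y0 with distance 25 on +y side
    ys=[((sg*.025 - n[1]*(.037-oz))/n[0]+oy) for sg in(1,-1)]
    t=(.02-oz)/dz; return max(ys)*1000, ((o+d*t-O)@XB)*1000
E
python3 - <<'E'
from st import *
from roll import *
c=r.capture("side")
for u,v in((245,283),(300,262),(400,227),(480,203),(555,178)): print(axis_y(c,220+u/7-.43,190+v/7-.43))
# stop face check: stop ends visible
E
```

```text
(np.float64(142.86001894439383), np.float64(-88.23737754465134))
(np.float64(142.67873412452082), np.float64(-56.89221747109753))
(np.float64(140.25039735827627), np.float64(0.006177966872590004))
(np.float64(135.61653300947052), np.float64(44.86161391101939))
(np.float64(132.86179948171562), np.float64(88.73565648393318))
```

```bash
python3 -m crank '[[1,[-0.02,-0.003,0],[0,0,-0.01]],[1,[-0.02,-0.003,0],[0,0,-0.01]],[1,[0,0,0],[0,0,0]]]'; python3 -m crank '[[1,[-0.02,-0.003,0],[0,0,-0.01]],[1,[-0.02,-0.003,0],[0,0,-0.01]],[1,[0,0,0],[0,0,0]]]'; python3 - <<'E'
from st import *
st()
E
```

```text
time_s: 17.3
tcp_pos: [0.5181, 0.1508, 0.0899]
ee_rot: [[0.122, -0.993, 0.001], [-0.993, -0.122, 0.0], [-0.0, -0.001, -1.0]]
wrist_force: [2.5, 0.3, 7.0]
gripper_width: 0.41
time_s: 17.6
tcp_pos: [0.517, 0.1541, 0.0889]
ee_rot: [[0.138, -0.99, -0.002], [-0.99, -0.138, -0.001], [0.001, 0.002, -1.0]]
wrist_force: [0.9, -0.9, 4.8]
gripper_width: 0.409
t 17.6 tcp [516.9931 154.098   88.925 ] hx -82.0771505810268 z [-0.002 -0.001 -1.   ] F [ 0.9463 -0.8869  4.8253] M [-0.5899 -0.0383 -0.0737] w 0.40896173287701426 j [ 33.8  19.9 -20.   -0.  -50.2 -25.9]
```

```bash
python3 -m crank '[[1,[0,0,-0.01],[0,0,0]],[1,[0,0,-0.02],[0,0,0]],[1,[0,0,-0.05],[0,0,0]],[1,[0,0,-0.2],[0,0,0]],[1,[0.05,0,-0.22],[0,0,0.1]],[1,[0.2,0,0],[0,0,0]],[1,[0.2,0,0],[0,0,0]],[1,[0.2,0,0],[0,0,0]]]'; python3 -m crank '[[1,[0.1,0,0],[0,0,0]],[1,[0,0,0],[0,0,0]]]';python3 - <<'E'
from st import *
from roll import *
st()
c=r.capture("side")
cv2.imwrite("pics/side10.png",cv2.resize(c["img"][170:270,220:340],None,fx=6,fy=6,interpolation=cv2.INTER_CUBIC))
E
```

```text
time_s: 18.4
tcp_pos: [0.5212, 0.089, 0.1388]
ee_rot: [[0.06, -0.998, -0.002], [-0.998, -0.06, 0.0], [-0.0, 0.002, -1.0]]
wrist_force: [0.6, 0.2, -2.6]
gripper_width: 0.413
time_s: 18.6
tcp_pos: [0.5222, 0.0786, 0.1389]
ee_rot: [[0.058, -0.998, -0.001], [-0.998, -0.058, -0.0], [0.0, 0.001, -1.0]]
wrist_force: [0.1, -0.3, -3.2]
gripper_width: 0.413
t 18.6 tcp [522.1926  78.6273 138.9037] hx -86.68631231274152 z [-0.0014 -0.0001 -1.    ] F [ 0.1156 -0.3452 -3.198 ] M [ 0.0229  0.0428 -0.0465] w 0.4125676637723773 j [ 26.2  15.7 -18.   -0.  -56.4 -22.8]
```

View pics/side10.png

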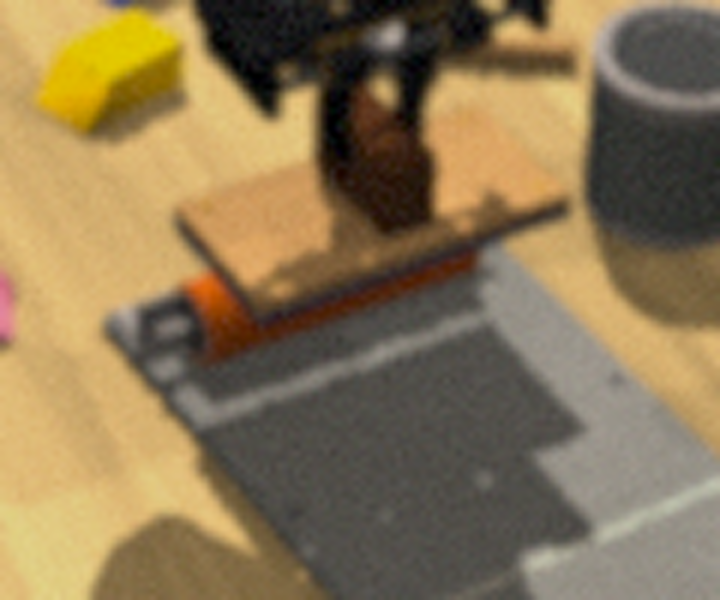

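```bash
python3 - <<'E'
from st import *
from roll import *
c=r.capture("side")
m=mask(c,(245,310,205,240),(0,120,50),(16,255,255))
P=[]
for u in range(255,298,4):
    v=np.nonzero(m[:,u])[0]
    if len(v): P.append(axis_y(c,u,v.max()+.5))
print(np.array(P))
E
```

```text
[[139.8495 -88.2508]
 [141.8844 -71.1279]
 [139.3953 -56.5129]
 [141.443  -39.1096]
 [138.9343 -24.3047]
 [136.4128  -9.424 ]
 [138.4665   8.3843]
 [140.5404  26.3677]
 [137.9916  41.5649]
 [135.4296  56.841 ]
 [137.5096  75.2483]]
```

```bash
python3 -m crank '[[1,[-0.13,0,0.1],[0,0,0]],[1,[-0.15,0.01,0.15],[0,0,0]],[1,[-0.05,0.01,0.1],[0,0,0]],[1,[0,0,0.07],[0,0,0]],[1,[0,0,0.02],[0,0,0]],[1,[0,0,0],[0,0,0]],[1,[0,0,0],[0,0,0]]]'; python3 -c "
from st import *
st()"
```

```text
time_s: 19.4
tcp_pos: [0.5193, 0.1123, 0.0958]
ee_rot: [[0.06, -0.998, 0.001], [-0.998, -0.06, 0.0], [-0.0, -0.001, -1.0]]
wrist_force: [-0.7, -0.1, -2.6]
gripper_width: 0.409
t 19.4 tcp [519.2819 112.2757  95.7933] hx -86.58378868962265 z [ 0.0009  0.0003 -1.    ] F [-0.7181 -0.1204 -2.614 ] M [ 0.0466  0.0702 -0.0191] w 0.4093548424874391 j [ 29.7  18.7 -20.8   0.  -50.5 -26.3]
```

```bash
python3 -m crank '[[1,[0,0,0.01],[0,0,0]],[1,[0,0,0],[0,0,0]]]';python3 -m crank '[[1,[0,0,0.007],[0,0,0]],[1,[0,0,0],[0,0,0]]]';python3 -m crank '[[1,[0,0,0.005],[0,0,0]],[1,[0,0,0],[0,0,0]]]'
```

```text
time_s: 19.6
tcp_pos: [0.519, 0.1122, 0.0946]
ee_rot: [[0.059, -0.998, 0.001], [-0.998, -0.059, 0.0], [-0.0, -0.001, -1.0]]
wrist_force: [0.2, -0.6, -2.8]
gripper_width: 0.409
time_s: 19.8
tcp_pos: [0.5188, 0.1123, 0.0937]
ee_rot: [[0.06, -0.998, 0.0], [-0.998, -0.06, 0.0], [-0.0, -0.0, -1.0]]
wrist_force: [-0.1, -0.5, -2.6]
gripper_width: 0.409
time_s: 20.0
tcp_pos: [0.5188, 0.1124, 0.0931]
ee_rot: [[0.06, -0.998, -0.0], [-0.998, -0.06, -0.0], [0.0, 0.0, -1.0]]
wrist_force: [0.4, 1.0, -3.4]
gripper_width: 0.411
```

```bash
python3 -m crank '[[1,[0,0,0.01],[0,0,0]],[1,[0,0,0],[0,0,0]]]';python3 -m crank '[[1,[0,0,0.007],[0,0,0]],[1,[0,0,0],[0,0,0]]]';python3 -m crank '[[1,[0,0,0.005],[0,0,0]],[1,[0,0,0],[0,0,0]]]';python3 -m crank '[[1,[0,0,0.005],[0,0,0]],[1,[0,0,0],[0,0,0]]]'
```

```text
time_s: 20.2
tcp_pos: [0.5187, 0.1124, 0.092]
ee_rot: [[0.06, -0.998, -0.0], [-0.998, -0.06, -0.0], [0.0, 0.0, -1.0]]
wrist_force: [0.1, -0.3, -3.4]
gripper_width: 0.408
time_s: 20.4
tcp_pos: [0.5187, 0.1124, 0.0913]
ee_rot: [[0.06, -0.998, -0.0], [-0.998, -0.06, -0.0], [0.0, 0.0, -1.0]]
wrist_force: [0.3, -0.2, -4.2]
gripper_width: 0.408
time_s: 20.6
tcp_pos: [0.5188, 0.1124, 0.0909]
ee_rot: [[0.06, -0.998, -0.0], [-0.998, -0.06, -0.0], [0.0, 0.0, -1.0]]
wrist_force: [-0.5, 0.3, -2.0]
gripper_width: 0.41
time_s: 20.8
tcp_pos: [0.5189, 0.1124, 0.0905]
ee_rot: [[0.06, -0.998, 0.0], [-0.998, -0.06, -0.0], [0.0, -0.0, -1.0]]
wrist_force: [0.4, -0.5, -3.7]
gripper_width: 0.408
```

```bash
python3 -m crank '[[1,[0,0,0.004],[0,0,0]],[1,[0,0,0],[0,0,0]]]';python3 -m crank '[[1,[0,0,0.004],[0,0,0]],[1,[0,0,0],[0,0,0]]]';python3 -m crank '[[1,[0,0,0.004],[0,0,0]],[1,[0,0,0],[0,0,0]]]'
```

```text
time_s: 21.0
tcp_pos: [0.5189, 0.1124, 0.0904]
ee_rot: [[0.06, -0.998, 0.0], [-0.998, -0.06, -0.0], [0.0, -0.0, -1.0]]
wrist_force: [-0.8, -0.4, 0.3]
gripper_width: 0.408
time_s: 21.2
tcp_pos: [0.5189, 0.1124, 0.0904]
ee_rot: [[0.06, -0.998, 0.0], [-0.998, -0.06, -0.0], [0.0, -0.0, -1.0]]
wrist_force: [-3.8, 0.2, 4.5]
gripper_width: 0.41
time_s: 21.4
tcp_pos: [0.5189, 0.1124, 0.0903]
ee_rot: [[0.06, -0.998, 0.001], [-0.998, -0.06, -0.0], [0.0, -0.001, -1.0]]
wrist_force: [-2.0, 0.1, 6.6]
gripper_width: 0.413
```

```bash
python3 -m crank '[[1,[-0.02,0,0],[0,0,-0.01]],[1,[-0.02,0,0],[0,0,-0.01]],[1,[-0.02,0,0],[0,0,-0.01]],[1,[0,0,0],[0,0,0]]]'; python3 -m crank '[[1,[-0.02,0,0],[0,0,-0.01]],[1,[-0.02,0,0],[0,0,-0.01]],[1,[0,0,0],[0,0,0]]]'; python3 -c "
from st import *
st()"
```

```text
time_s: 21.8
tcp_pos: [0.5192, 0.118, 0.0903]
ee_rot: [[0.085, -0.996, 0.001], [-0.996, -0.085, -0.001], [0.001, -0.001, -1.0]]
wrist_force: [-1.3, -2.2, 5.6]
gripper_width: 0.414
time_s: 22.1
tcp_pos: [0.519, 0.1219, 0.0903]
ee_rot: [[0.1, -0.995, 0.002], [-0.995, -0.1, -0.001], [0.001, -0.002, -1.0]]
wrist_force: [0.6, -3.6, 5.6]
gripper_width: 0.414
t 22.1 tcp [518.9557 121.9424  90.2506] hx -84.25425933773826 z [ 0.0017 -0.001  -1.    ] F [ 0.5559 -3.5766  5.5524] M [-1.1495  0.34    0.0584] w 0.4140315348237221 j [ 30.7  19.2 -21.    0.1 -49.7 -25.1]
```

```bash
python3 -m crank '[[1,[-0.02,0,0.003],[0,0,-0.01]],[1,[-0.02,0,0],[0,0,-0.01]],[1,[0,0,0],[0,0,0]]]'; python3 -m crank '[[1,[-0.02,0,0],[0,0,-0.01]],[1,[-0.02,0,0],[0,0,-0.01]],[1,[0,0,0],[0,0,0]]]'; python3 - <<'E'
from st import *
from roll import *
st()
c=r.capture("side")
m=mask(c,(245,310,205,240),(0,120,50),(16,255,255))
P=[]
for u in range(253,300,3):
    v=np.nonzero(m[:,u])[0]
    if len(v): P.append(axis_y(c,u,v.max()+.5))
P=np.array(P); print(P, np.polyfit(P[:,1],P[:,0],1))
cv2.imwrite("pics/side11.png",cv2.resize(c["img"][170:270,220:340],None,fx=6,fy=6,interpolation=cv2.INTER_CUBIC))
E
```

```text
time_s: 22.4
tcp_pos: [0.5187, 0.126, 0.0901]
ee_rot: [[0.116, -0.993, 0.002], [-0.993, -0.116, -0.001], [0.001, -0.002, -1.0]]
wrist_force: [0.4, -3.6, 5.8]
gripper_width: 0.412
time_s: 22.7
tcp_pos: [0.5182, 0.1302, 0.09]
ee_rot: [[0.131, -0.991, 0.002], [-0.991, -0.131, -0.001], [0.001, -0.002, -1.0]]
wrist_force: [-0.2, -2.6, 5.6]
gripper_width: 0.411
t 22.7 tcp [518.1706 130.2008  89.9767] hx -82.44956909457963 z [ 0.0019 -0.0006 -1.    ] F [-0.2028 -2.5767  5.6144] M [-0.9062  0.4057  0.0586] w 0.41054373739829175 j [ 31.6  19.3 -20.9   0.1 -49.7 -24.1]
[[184.7701 -70.6568]
 [142.6129 -82.6897]
 [141.8844 -71.1279]
 [141.1524 -59.5089]
 [140.4167 -47.8323]
 [144.2442 -33.3641]
 [143.5108 -21.537 ]
 [142.7738  -9.6507]
 [142.0331   2.2952]
 [141.2886  14.3012]
 [140.5404  26.3677]
 [139.7884  38.4952]
 [143.6899  53.6771]
 [142.9403  65.9645]
 [142.1869  78.3146]
 [146.1396  93.8461]] [ -0.0524 144.9226]
```

View pics/side11.png

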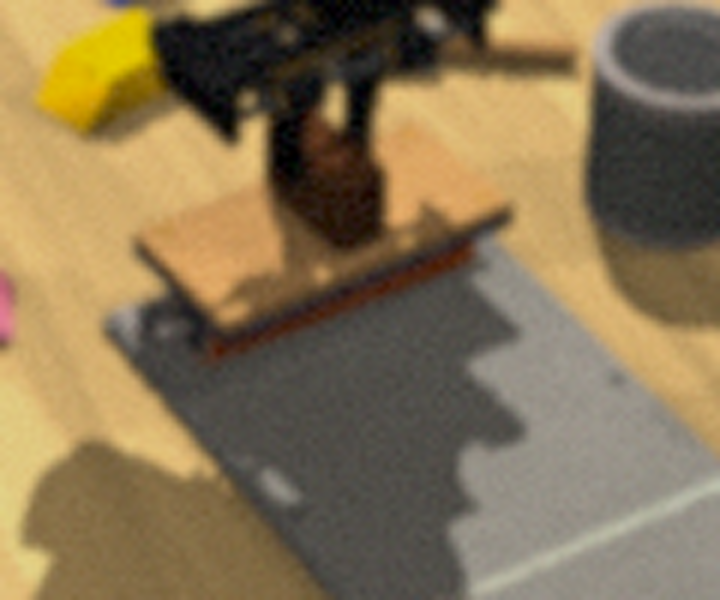

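```bash
python3 -m crank '[[1,[0,0,0.003],[0,0,0]],[1,[-0.01,0,0],[0,0,0]],[1,[-0.015,0,0],[0,0,0]],[1,[-0.015,0,0],[0,0,0]]]'; python3 -m crank '[[1,[-0.01,0,0.002],[0,0,0]],[1,[-0.015,0,0],[0,0,0]],[1,[-0.015,0,0],[0,0,0]]]';  python3 -m crank '[[1,[0,0,0],[0,0,0]],[1,[0,0,0],[0,0,0]],[1,[0,0,0],[0,0,0]]]'
```

```text
time_s: 23.15
tcp_pos: [0.5177, 0.1337, 0.0898]
ee_rot: [[0.131, -0.991, 0.002], [-0.991, -0.131, -0.001], [0.002, -0.002, -1.0]]
wrist_force: [0.5, -4.1, 5.5]
gripper_width: 0.41
time_s: 23.45
tcp_pos: [0.5172, 0.1377, 0.0895]
ee_rot: [[0.131, -0.991, 0.002], [-0.991, -0.131, -0.001], [0.001, -0.002, -1.0]]
wrist_force: [0.9, -4.3, 4.9]
gripper_width: 0.41
time_s: 23.75
tcp_pos: [0.5172, 0.1378, 0.0895]
ee_rot: [[0.131, -0.991, 0.002], [-0.991, -0.131, -0.001], [0.001, -0.002, -1.0]]
wrist_force: [0.1, -3.4, 6.0]
gripper_width: 0.408
```

```bash
python3 -m crank '[[1,[0,0,-0.01],[0,0,0]],[1,[0,0,-0.02],[0,0,0]],[1,[0,0,-0.05],[0,0,0]],[1,[0,0,-0.12],[0,0,0.056]],[1,[0.1,0,0],[0,0,0]],[1,[0.15,0,0],[0,0,0]],[1,[0.09,0,0],[0,0,0]],[1,[0,0,0],[0,0,0]]]'; python3 -m crank '[[1,[0,0,0.05],[0,0,0]],[1,[0,0,0.05],[0,0,0]],[1,[0,0,0.03],[0,0,0]],[1,[0,0,0],[0,0,0]],[1,[0,0,0],[0,0,0]]]';python3 - <<'E'
from st import *
from roll import *
st()
c=r.capture("side")
m=mask(c,(245,310,205,240),(0,120,50),(16,255,255))
P=[]
for u in range(256,297,4):
    v=np.nonzero(m[:,u])[0]
    if len(v): P.append(axis_y(c,u,v.max()+.5))
P=np.array(P); print(P, np.polyfit(P[:,1],P[:,0],1))
cv2.imwrite("pics/side12.png",cv2.resize(c["img"][170:270,220:340],None,fx=6,fy=6,interpolation=cv2.INTER_CUBIC))
E
```

```text
time_s: 24.55
tcp_pos: [0.5185, 0.1025, 0.1078]
ee_rot: [[0.084, -0.996, -0.002], [-0.996, -0.084, -0.001], [0.001, 0.002, -1.0]]
wrist_force: [0.4, -0.3, -2.3]
gripper_width: 0.409
time_s: 25.05
tcp_pos: [0.5191, 0.1046, 0.0953]
ee_rot: [[0.087, -0.996, -0.0], [-0.996, -0.087, -0.0], [0.0, 0.0, -1.0]]
wrist_force: [0.2, 0.8, -1.6]
gripper_width: 0.41
t 25.05 tcp [519.12   104.5969  95.2951] hx -85.00997579718667 z [-0.0002 -0.0002 -1.    ] F [ 0.2173  0.8227 -1.6253] M [0.0785 0.0453 0.0044] w 0.4098848944857367 j [ 29.   18.6 -21.    0.  -50.4 -24. ]
[[142.6129 -82.6897]
 [144.666  -65.4998]
 [142.178  -50.8361]
 [148.8323 -30.6178]
 [146.3306 -15.7215]
 [148.4375   2.0941]
 [145.916   17.1865]
 [143.3815  32.3571]
 [145.4951  50.5918]
 [147.6298  69.0082]
 [145.0678  84.5058]] [  0.0131 145.492 ]
```

View pics/side12.png

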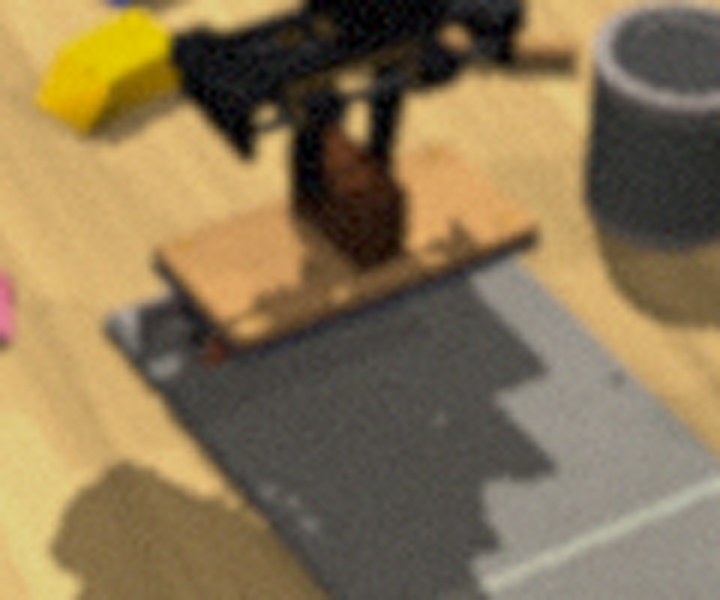

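```bash
python3 -m crank '[[1,[0,0,0.012],[0,0,0]],[1,[0,0,0],[0,0,0]]]';python3 -m crank '[[1,[0,0,0.008],[0,0,0]],[1,[0,0,0],[0,0,0]]]';python3 -m crank '[[1,[0,0,0.007],[0,0,0]],[1,[0,0,0],[0,0,0]]]';python3 -m crank '[[1,[0,0,0.006],[0,0,0]],[1,[0,0,0],[0,0,0]]]'
```

```text
time_s: 25.3
tcp_pos: [0.5191, 0.1045, 0.0943]
ee_rot: [[0.087, -0.996, 0.0], [-0.996, -0.087, 0.0], [-0.0, -0.0, -1.0]]
wrist_force: [-1.1, 0.6, -3.3]
gripper_width: 0.411
time_s: 25.5
tcp_pos: [0.519, 0.1044, 0.0934]
ee_rot: [[0.086, -0.996, -0.0], [-0.996, -0.086, 0.0], [-0.0, 0.0, -1.0]]
wrist_force: [0.5, -0.8, -3.5]
gripper_width: 0.412
time_s: 25.7
tcp_pos: [0.519, 0.1043, 0.0927]
ee_rot: [[0.086, -0.996, -0.0], [-0.996, -0.086, -0.0], [0.0, 0.0, -1.0]]
wrist_force: [0.2, -0.4, -3.6]
gripper_width: 0.414
time_s: 25.9
tcp_pos: [0.519, 0.1043, 0.0921]
ee_rot: [[0.086, -0.996, -0.0], [-0.996, -0.086, -0.0], [0.0, 0.0, -1.0]]
wrist_force: [-0.6, 0.2, -3.6]
gripper_width: 0.413
```

```bash
python3 -m crank '[[1,[0,0,0.007],[0,0,0]],[1,[0,0,0],[0,0,0]]]';python3 -m crank '[[1,[0,0,0.005],[0,0,0]],[1,[0,0,0],[0,0,0]]]';python3 -m crank '[[1,[0,0,0.004],[0,0,0]],[1,[0,0,0],[0,0,0]]]';python3 -m crank '[[1,[0,0,0.004],[0,0,0]],[1,[0,0,0],[0,0,0]]]'
```

```text
time_s: 26.1
tcp_pos: [0.5192, 0.1044, 0.0914]
ee_rot: [[0.087, -0.996, 0.0], [-0.996, -0.087, 0.0], [-0.0, -0.0, -1.0]]
wrist_force: [0.0, -0.6, -3.2]
gripper_width: 0.414
time_s: 26.3
tcp_pos: [0.5192, 0.1044, 0.0913]
ee_rot: [[0.087, -0.996, 0.0], [-0.996, -0.087, -0.0], [0.0, -0.0, -1.0]]
wrist_force: [-1.0, -0.7, -0.2]
gripper_width: 0.408
time_s: 26.5
tcp_pos: [0.5191, 0.1043, 0.0911]
ee_rot: [[0.087, -0.996, 0.0], [-0.996, -0.087, -0.0], [0.0, -0.0, -1.0]]
wrist_force: [-2.8, -0.6, 2.2]
gripper_width: 0.415
time_s: 26.7
tcp_pos: [0.5191, 0.1042, 0.091]
ee_rot: [[0.087, -0.996, 0.0], [-0.996, -0.087, -0.0], [0.0, -0.0, -1.0]]
wrist_force: [-3.4, -1.6, 5.6]
gripper_width: 0.408
```

```bash
python3 -m crank '[[1,[0,0,0.003],[0,0,0]],[1,[-0.01,0,0],[0,0,0]],[1,[0,0,0],[0,0,0]]]'; python3 -m crank '[[1,[-0.015,0,0],[0,0,0]],[1,[-0.015,0,0],[0,0,0]]]'; python3 -c "
from st import *
st()"
```

```text
time_s: 27.0
tcp_pos: [0.5193, 0.1049, 0.0911]
ee_rot: [[0.087, -0.996, 0.001], [-0.996, -0.087, -0.001], [0.001, -0.001, -1.0]]
wrist_force: [-2.6, -3.1, 7.1]
gripper_width: 0.411
time_s: 27.2
tcp_pos: [0.5195, 0.1078, 0.091]
ee_rot: [[0.087, -0.996, 0.002], [-0.996, -0.087, -0.001], [0.001, -0.002, -1.0]]
wrist_force: [-2.0, -4.6, 8.7]
gripper_width: 0.412
t 27.2 tcp [519.5002 107.8034  91.0106] hx -85.02033746935018 z [ 0.0017 -0.0008 -1.    ] F [-1.9956 -4.6077  8.6701] M [-1.5538  0.4878 -0.1017] w 0.4123024823969461 j [ 29.3  18.9 -21.3   0.1 -49.7 -24.4]
```

```bash
python3 -m crank '[[1,[-0.015,0,0.002],[0,0,0]],[1,[-0.015,0,0],[0,0,0]]]'; python3 -m crank '[[1,[-0.015,0,0.001],[0,0,0]],[1,[-0.01,0,0],[0,0,0]]]';  python3 -m crank '[[1,[0,0,0],[0,0,0]],[1,[0,0,0],[0,0,0]],[1,[0,0,0],[0,0,0]],[1,[0,0,0],[0,0,0]],[1,[0,0,0],[0,0,0]]]'; python3 -c "
from st import *
st()"
```

```text
time_s: 27.4
tcp_pos: [0.5195, 0.111, 0.0908]
ee_rot: [[0.087, -0.996, 0.002], [-0.996, -0.087, -0.001], [0.001, -0.002, -1.0]]
wrist_force: [-1.5, -4.0, 8.8]
gripper_width: 0.406
time_s: 27.6
tcp_pos: [0.5193, 0.1134, 0.0908]
ee_rot: [[0.087, -0.996, 0.002], [-0.996, -0.087, -0.001], [0.001, -0.002, -1.0]]
wrist_force: [-0.5, -5.7, 6.4]
gripper_width: 0.413
time_s: 28.1
tcp_pos: [0.5193, 0.1139, 0.0907]
ee_rot: [[0.087, -0.996, 0.002], [-0.996, -0.087, 0.0], [0.0, -0.002, -1.0]]
wrist_force: [-1.4, -3.1, 6.3]
gripper_width: 0.41
t 28.1 tcp [519.3307 113.8998  90.6819] hx -85.00688235372921 z [ 0.0024  0.0001 -1.    ] F [-1.432  -3.0771  6.2534] M [-0.7651  0.309   0.0206] w 0.4097829720661189 j [ 29.9  19.  -21.2   0.1 -49.7 -25. ]
```

```bash
python3 -m crank '[[1,[-0.01,0,0.004],[0,0,0]],[1,[-0.01,0,0],[0,0,0]]]'; python3 -m crank '[[1,[-0.01,0,0.002],[0,0,0]],[1,[-0.01,0,0],[0,0,0]]]';  python3 -m crank '[[1,[-0.01,0,0.001],[0,0,0]],[1,[-0.01,0,0.001],[0,0,0]]]'; python3 -m crank '[[1,[-0.01,0,0.001],[0,0,0]],[1,[-0.01,0,0.001],[0,0,0]]]'; python3 -m crank '[[1,[0,0,0],[0,0,0]],[1,[0,0,0],[0,0,0]]]'
```

```text
time_s: 28.3
tcp_pos: [0.5192, 0.1154, 0.0906]
ee_rot: [[0.087, -0.996, 0.002], [-0.996, -0.087, -0.001], [0.001, -0.002, -1.0]]
wrist_force: [-1.0, -3.9, 9.0]
gripper_width: 0.409
time_s: 28.5
tcp_pos: [0.5191, 0.1172, 0.0906]
ee_rot: [[0.087, -0.996, 0.002], [-0.996, -0.087, -0.001], [0.001, -0.002, -1.0]]
wrist_force: [-0.8, -5.1, 8.2]
gripper_width: 0.411
time_s: 28.7
tcp_pos: [0.519, 0.119, 0.0905]
ee_rot: [[0.088, -0.996, 0.003], [-0.996, -0.088, -0.002], [0.002, -0.002, -1.0]]
wrist_force: [-1.1, -5.9, 9.5]
gripper_width: 0.408
time_s: 28.9
tcp_pos: [0.5189, 0.1207, 0.0905]
ee_rot: [[0.088, -0.996, 0.002], [-0.996, -0.088, -0.002], [0.002, -0.002, -1.0]]
wrist_force: [-1.3, -5.8, 12.1]
gripper_width: 0.411
time_s: 29.1
tcp_pos: [0.5189, 0.1208, 0.0905]
ee_rot: [[0.088, -0.996, 0.003], [-0.996, -0.088, -0.002], [0.002, -0.002, -1.0]]
wrist_force: [-1.5, -5.8, 10.3]
gripper_width: 0.412
```

```bash
python3 -m crank '[[1,[0,0,0],[0,0,0]],[1,[0,0,0],[0,0,0]],[1,[0,0,-0.01],[0,0,0]],[1,[0,0,-0.01],[0,0,0]],[1,[0,0,-0.05],[0,0,0]],[1,[0,0,-0.2],[0,0,0]],[1,[0.02,0,-0.25],[0,0,0]],[1,[0.2,0,0],[0,0,-0.02]]]'; python3 -c "
from st import *
go(493,-370,None,-80)"
```

```text
time_s: 29.9
tcp_pos: [0.5218, 0.1022, 0.1434]
ee_rot: [[0.106, -0.994, 0.006], [-0.994, -0.106, 0.003], [-0.002, -0.007, -1.0]]
wrist_force: [0.6, 0.7, -3.9]
gripper_width: 0.413
t 29.9 tcp [521.7999 102.1753 143.3973] hx -83.92447431850889 z [ 0.0064  0.003  -1.    ] F [ 0.5866  0.6892 -3.891 ] M [ 0.1327 -0.0285  0.0552] w 0.4129624646871267 j [ 28.6  15.5 -17.5   0.  -56.6 -22.5]
tool shift mm [466.4738  78.6039  -1.6016]
tool turn z /45: -0.08721054041130856
```

```bash
python3 -m crank '[[1,[0,0,0],[0,0,-0.087]],[1,[0.2,0.05,0],[0,0,0]],[1,[0.4,0.095,0],[0,0,0]],[1,[0.4,0.095,0],[0,0,0]],[1,[0.4,0.095,0],[0,0,0]],[1,[0.4,0.095,0],[0,0,0]],[1,[0.4,0.095,0],[0,0,0]],[1,[0.4,0.095,0],[0,0,0]]]'; python3 -m crank '[[1,[0.4,0.095,0],[0,0,0]],[1,[0.4,0.095,0],[0,0,0]],[1,[0.4,0.095,0],[0,0,0]],[1,[0.4,0.095,0],[0,0,0]],[1,[0.3,0.07,0],[0,0,0]],[1,[0.1,0.03,0],[0,0,0]],[1,[0,0,0],[0,0,0]],[1,[0,0,0],[0,0,0]]]'; python3 - <<'E'
from st import *
from roll import *
go(493,-370,29,-80)
for n in("side","top"):
    c=r.capture(n); cv2.imwrite("pics/%s13.png"%n,c["img"])
cv2.imwrite("pics/top13c.png",cv2.resize(c["img"][170:270,255:455],None,fx=4,fy=4,interpolation=cv2.INTER_CUBIC))
o=mask(c,(260,330,185,260),(3,140,80),(16,255,255))
n=big(o); print("roller",rect(c,n,.037),cv2.contourArea(n))
b=mask(c,(255,385,175,265),(0,0,40),(180,60,200)); b|=o
n=cv2.convexHull(big(cv2.morphologyEx(b,cv2.MORPH_OPEN,np.ones((3,3))))); print("board",rect(c,n,.012))
E
```

```text
time_s: 30.7
tcp_pos: [0.5017, -0.1678, 0.1398]
ee_rot: [[0.17, -0.985, -0.001], [-0.985, -0.17, 0.001], [-0.001, 0.001, -1.0]]
wrist_force: [1.2, 0.4, -1.9]
gripper_width: 0.407
time_s: 31.5
tcp_pos: [0.4889, -0.3709, 0.1398]
ee_rot: [[0.17, -0.985, -0.001], [-0.985, -0.17, 0.001], [-0.002, 0.001, -1.0]]
wrist_force: [0.5, -0.2, -3.4]
gripper_width: 0.412
t 31.5 tcp [ 488.8933 -370.9156  139.7723] hx -80.21586199200296 z [-0.0013  0.0015 -1.    ] F [ 0.4624 -0.2306 -3.3719] M [0.0017 0.1521 0.0186] w 0.41197276829056745 j [-22.1  23.5  -5.8  -0.1 -60.7  31.9]
tool shift mm [ -0.0204  -4.3146 110.7682]
tool turn z /45: -0.00479693315562094
roller ((519.6207275390625, 126.71221923828125), (182.34735107421875, 47.404598236083984), 4.732824802398682) 604.5
board ((531.1339721679688, -3.877716064453125), (237.96066284179688, 377.761962890625), 4.975640296936035)
```

View pics/top13c.png

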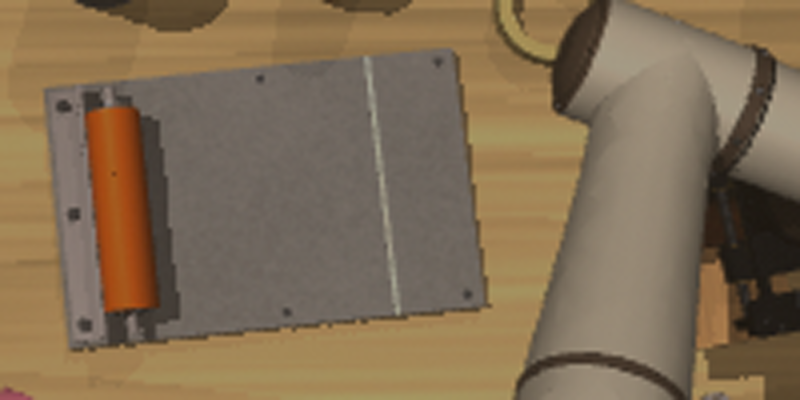

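View pics/side13.png

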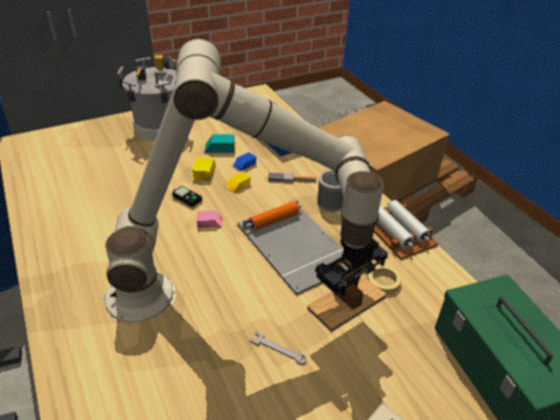

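```bash
python3 -m crank '[[1,[0,-0.02,0.2],[0,0,0]],[1,[0,-0.02,0.3],[0,0,0]],[1,[0,0,0.3],[0,0,0]],[1,[0,0,0.2],[0,0,0]],[1,[0,0,0.07],[0,0,0]],[1,[0,0,0],[0,0,0]],[1,[0,0,0],[0,0,0]]]'; python3 -m crank '[[1,[0,0,0.02],[0,0,0]],[1,[0,0,0],[0,0,0]]]'; python3 -m crank '[[1,[0,0,0.01],[0,0,0]],[1,[0,0,0],[0,0,0]]]'
```

```text
time_s: 32.3
tcp_pos: [0.4944, -0.3715, 0.035]
ee_rot: [[0.171, -0.985, 0.002], [-0.985, -0.171, -0.001], [0.002, -0.002, -1.0]]
wrist_force: [-0.1, 0.4, -2.5]
gripper_width: 0.406
time_s: 32.5
tcp_pos: [0.4937, -0.3716, 0.0325]
ee_rot: [[0.17, -0.985, 0.002], [-0.985, -0.17, -0.001], [0.001, -0.002, -1.0]]
wrist_force: [-0.7, 0.2, -3.0]
gripper_width: 0.407
time_s: 32.7
tcp_pos: [0.4934, -0.3716, 0.031]
ee_rot: [[0.17, -0.985, 0.001], [-0.985, -0.17, -0.0], [0.001, -0.001, -1.0]]
wrist_force: [-0.0, 1.1, -2.3]
gripper_width: 0.413
```

```bash
python3 -m crank '[[1,[0,0,0.01],[0,0,0]],[1,[0,0,0],[0,0,0]]]'; python3 -m crank '[[1,[0,0,0.008],[0,0,0]],[1,[0,0,0],[0,0,0]]]'; python3 -m crank '[[1,[0,0,0.006],[0,0,0]],[1,[0,0,0],[0,0,0]]]'
```

```text
time_s: 32.9
tcp_pos: [0.4935, -0.372, 0.0306]
ee_rot: [[0.17, -0.985, 0.001], [-0.985, -0.17, -0.001], [0.001, -0.001, -1.0]]
wrist_force: [-1.1, -1.0, 2.9]
gripper_width: 0.414
time_s: 33.1
tcp_pos: [0.4935, -0.3725, 0.0302]
ee_rot: [[0.17, -0.985, 0.001], [-0.985, -0.17, -0.002], [0.002, -0.001, -1.0]]
wrist_force: [-2.0, -2.1, 6.1]
gripper_width: 0.411
time_s: 33.3
tcp_pos: [0.4936, -0.3729, 0.0299]
ee_rot: [[0.17, -0.985, 0.001], [-0.985, -0.17, -0.002], [0.003, -0.001, -1.0]]
wrist_force: [-3.2, -2.4, 6.1]
gripper_width: 0.411
```

```bash
python3 -m crank '[[1,[0,0,0.008],[0,0,0]],[1,[0,0,0.005],[0,0,0]],[-1,[0,0,0],[0,0,0]],[-1,[0,0,0],[0,0,0]],[-1,[0,0,0],[0,0,0]],[-1,[0,0,0],[0,0,0]],[-1,[0,0,0],[0,0,0]],[-1,[0,0,0],[0,0,0]]]'
```

```text
time_s: 34.1
tcp_pos: [0.4932, -0.3713, 0.0267]
ee_rot: [[0.17, -0.985, -0.0], [-0.985, -0.17, 0.0], [-0.0, 0.0, -1.0]]
wrist_force: [0.8, -0.1, -0.8]
gripper_width: 0.875
```

```bash
python3 -m crank '[[-1,[0,0,-0.05],[0,0,0]],[-1,[0,0,-0.2],[0,0,0]],[-1,[0,0,-0.4],[0,0,0]],[-1,[0,0,-0.4],[0,0,0]],[-1,[0,0,-0.4],[0,0,0]],[-1,[0,0,-0.2],[0,0,0]],[-1,[0,0,0],[0,0,0]]]'; python3 - <<'E'
from st import *
from roll import *
st()
c=r.capture("side")
cv2.imwrite("pics/side14.png",cv2.resize(c["img"][200:400,230:430],None,fx=3,fy=3,interpolation=cv2.INTER_CUBIC))
E
```

```text
time_s: 34.8
tcp_pos: [0.4951, -0.3726, 0.1967]
ee_rot: [[0.17, -0.985, 0.008], [-0.985, -0.17, -0.004], [0.006, -0.007, -1.0]]
wrist_force: [0.2, 0.2, 0.6]
gripper_width: 0.999
t 34.8 tcp [ 495.0881 -372.5884  196.7284] hx -80.19883939427842 z [ 0.0081 -0.0044 -1.    ] F [0.1516 0.1893 0.5738] M [0.0182 0.0781 0.0399] w 0.9986862140579331 j [-22.   21.2  -0.9   0.1 -67.4  31.8]
```

View pics/side14.png

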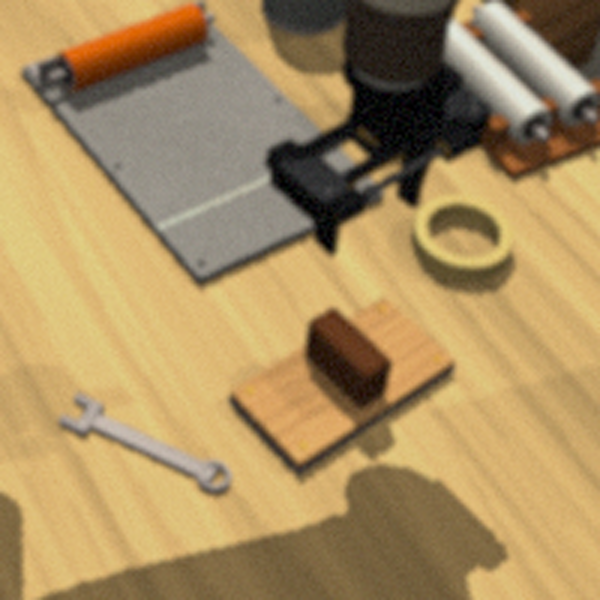

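```bash
python3 - <<'E'
from st import *
from roll import *
c=r.capture("top")
g=lambda u,v,z: pt(c,192+u/12-.46,212+v/12-.46,z)[:2]*1000
A,B=g(118,112,.036),g(285,60,.036); C,D=g(228,395,.003),g(378,345,.003)
print(A,B,C,D, np.hypot(*(A-B)),np.hypot(*(C-D)))
m1=(A+B)/2;m2=(C+D)/2;e=m2-m1;print(m1,m2,np.hypot(*e),np.degrees(np.arctan2(e[1],e[0])))
L=np.hypot(*e);print("origin est",m1+e/L*45*L/88, "perp", [np.degrees(np.arctan2(*(x)[::-1])) for x in(A-B,C-D)])
# current
cv2.imwrite("pics/top15.png",cv2.resize(c["img"][170:320,140:300],None,fx=5,fy=4,interpolation=cv2.INTER_CUBIC))
c=r.capture("side")
cv2.imwrite("pics/side15.png",cv2.resize(c["img"][160:200,210:265],None,fx=14,fy=14,interpolation=cv2.INTER_CUBIC))
E
```

```text
[526.3564 425.178 ] [541.3351 375.3924] [443.2776 397.2146] [457.8248 351.7903] 51.98999570998067 47.69692547835904
[533.8458 400.2852] [450.5512 374.5024] 87.19368067644527 -162.80076981527884
origin est [491.2519 387.1008] perp [np.float64(106.744662430616), np.float64(107.7577481136982)]
```

View pics/side15.png

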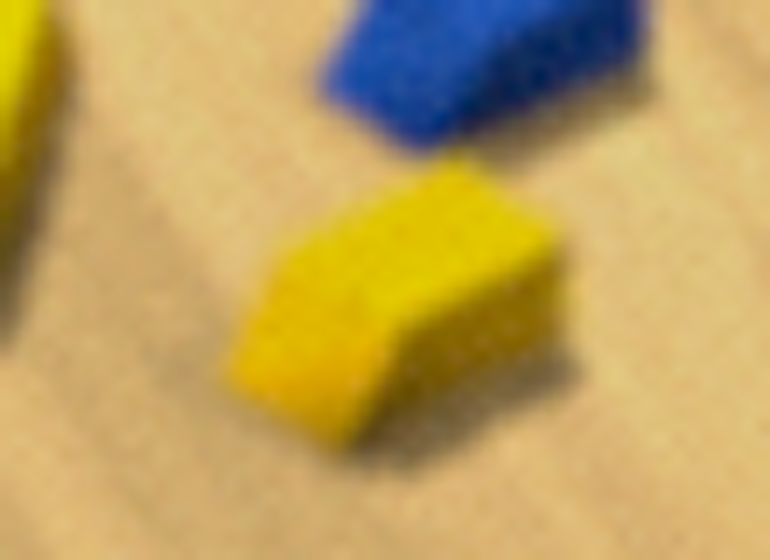

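```bash
python3 - <<'E'
from st import *
from roll import *
c=r.capture("side")
g=lambda u,v,z: pt(c,210+u/14-.46,160+v/14-.46,z)[:2]*1000
A,B=g(458,160,.036),g(562,238,.036); C,D=g(232,375,.003),g(342,450,.003)
m1=(A+B)/2;m2=(C+D)/2;e=m2-m1;L=np.hypot(*e);print(A,B,C,D,L,np.degrees(np.arctan2(e[1],e[0])))
print("origin",m1+e/L*45*L/88)
c=r.capture("top")
# neighbours in top view: blue block
m=mask(c,(165,195,190,230),(105,100,40),(130,255,255)); print("blue",rect(c,big(m),.036))
E
```

```text
[529.0842 424.0255] [539.9592 377.4481] [448.9799 399.1652] [463.0524 354.6068] 82.04865926591683 -163.10068407546976
origin [494.3768 388.5404]
blue ((569.4692993164062, 501.5206298828125), (92.05457305908203, 53.020530700683594), 16.313291549682617)
```

```bash
python3 -m crank '[[-1,[-0.25,-0.049,0],[0,0,0]],[-1,[-0.45,-0.083,0],[0,0,0]],[-1,[-0.45,-0.083,0],[0,0,0]],[-1,[-0.45,-0.083,0],[0,0,0]],[-1,[-0.45,-0.083,0],[0,0,0]],[-1,[-0.45,-0.083,0],[0,0,0]],[-1,[-0.45,-0.083,0],[0,0,0]],[-1,[-0.45,-0.083,0],[0,0,0]]]'; python3 -m crank '[[-1,[-0.45,-0.083,0],[0,0,0]],[-1,[-0.45,-0.083,0],[0,0,0]],[-1,[-0.45,-0.083,0],[0,0,0]],[-1,[-0.45,-0.083,0],[0,0,0]],[-1,[-0.45,-0.083,0],[0,0,0]],[-1,[-0.45,-0.083,0],[0,0,0]],[-1,[-0.45,-0.083,0],[0,0,0]],[-1,[-0.45,-0.083,0],[0,0,0]]]';python3 -m crank '[[-1,[-0.3,-0.083,0],[0,0,0]],[-1,[-0.21,-0.013,0],[0,0,-0.18]],[-1,[0,0,0],[0,0,-0.18]],[-1,[0,0,0],[0,0,-0.18]],[-1,[0,0,0],[0,0,-0.18]],[-1,[0,0,0],[0,0,-0.18]],[-1,[0,0,0],[0,0,-0.18]],[-1,[0,0,0],[0,0,-0.18]]]';python3 -m crank '[[-1,[0,0,0],[0,0,-0.18]],[-1,[0,0,0],[0,0,-0.18]],[-1,[0,0,0],[0,0,-0.18]],[-1,[0,0,0],[0,0,-0.18]],[-1,[0,0,0],[0,0,-0.18]],[-1,[0,0,0],[0,0,0]]]'; python3 -c "
from st import *
go(504,391.5,6,17)"
```

```text
time_s: 35.85
tcp_pos: [0.4966, -0.024, 0.1908]
ee_rot: [[0.17, -0.985, -0.002], [-0.985, -0.17, -0.001], [0.0, 0.002, -1.0]]
wrist_force: [0.5, 0.1, 0.9]
gripper_width: 1.001
time_s: 36.65
tcp_pos: [0.501, 0.3418, 0.1904]
ee_rot: [[0.17, -0.985, -0.002], [-0.985, -0.17, -0.002], [0.002, 0.002, -1.0]]
wrist_force: [0.5, -0.6, 1.2]
gripper_width: 1.001
time_s: 37.45
tcp_pos: [0.5022, 0.3918, 0.1901]
ee_rot: [[0.919, -0.394, -0.002], [-0.394, -0.919, -0.002], [-0.001, 0.003, -1.0]]
wrist_force: [-0.3, 0.1, 1.6]
gripper_width: 0.998
time_s: 38.05
tcp_pos: [0.5022, 0.3918, 0.1903]
ee_rot: [[0.956, 0.292, -0.002], [0.292, -0.956, -0.002], [-0.002, 0.002, -1.0]]
wrist_force: [-0.6, -0.7, 1.3]
gripper_width: 0.998
t 38.05 tcp [502.1603 391.8464 190.2597] hx 16.962417380925253 z [-0.0019 -0.0022 -1.    ] F [-0.6013 -0.6759  1.3197] M [-0.152   0.0799 -0.0201] w 0.9976162356972654 j [ 52.5  23.6   1.8  -0.  -68.4  54.5]
tool shift mm [  2.1111   0.583  184.2562]
tool turn z /45: -0.0008351693127723239
```

```bash
python3 -m crank '[[-1,[0.02,0.006,0.3],[0,0,0]],[-1,[0,0,0.4],[0,0,0]],[-1,[0,0,0.4],[0,0,0]],[-1,[0,0,0.4],[0,0,0]],[-1,[0,0,0.2],[0,0,0]],[-1,[0,0,0.1],[0,0,0]],[-1,[0,0,0],[0,0,0]],[-1,[0,0,0],[0,0,0]]]'; python3 - <<'E'
from st import *
from roll import *
go(504,391.5,6,17)
c=r.capture("side")
cv2.imwrite("pics/side16.png",cv2.resize(c["img"][130:220,180:300],None,fx=6,fy=6,interpolation=cv2.INTER_CUBIC))
E
```

```text
time_s: 38.85
tcp_pos: [0.5054, 0.3929, 0.0128]
ee_rot: [[0.957, 0.291, 0.001], [0.291, -0.957, 0.001], [0.002, -0.001, -1.0]]
wrist_force: [-0.6, -0.7, 0.8]
gripper_width: 0.993
t 38.85 tcp [505.4037 392.9416  12.7983] hx 16.93925931129315 z [ 0.0014  0.0011 -1.    ] F [-0.6038 -0.708   0.8412] M [-0.1211  0.1066  0.0142] w 0.9934544918089939 j [ 52.3  33.4  -9.6   0.  -46.9  54.6]
tool shift mm [-1.7742  0.9745  6.7947]
tool turn z /45: -0.0013497930823746173
```

View pics/side16.png

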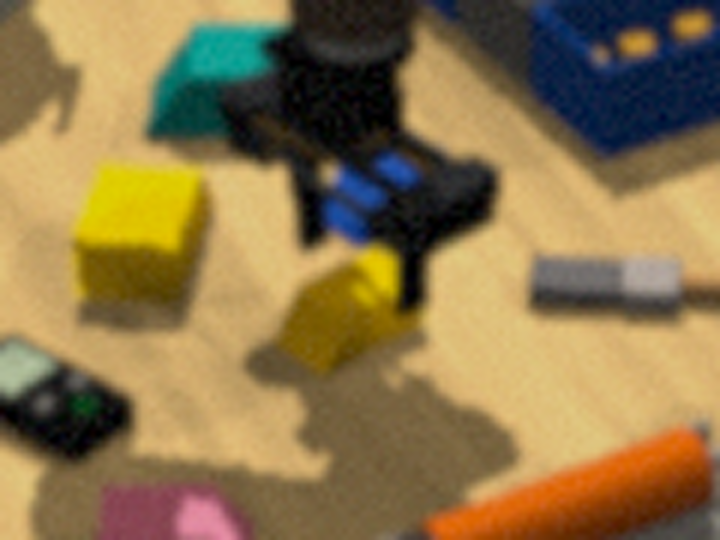

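Fingers straddle the small yellow chock (crop ~(350,310)); lowering a little more and closing.

```bash
python3 -m crank '[[-1,[-0.015,0.01,0.06],[0,0,0]],[-1,[0,0,0],[0,0,0]],[1,[0,0,0],[0,0,0]],[1,[0,0,0],[0,0,0]],[1,[0,0,0],[0,0,0]],[1,[0,0,0],[0,0,0]],[1,[0,0,0],[0,0,0]],[1,[0,0,0],[0,0,0]]]';python3 -c "
from st import *
st()"
```

```text
time_s: 39.7
tcp_pos: [0.5035, 0.3909, 0.0059]
ee_rot: [[0.956, 0.292, -0.0], [0.292, -0.956, -0.0], [-0.0, 0.0, -1.0]]
wrist_force: [-0.4, 0.1, 0.2]
gripper_width: 0.567
t 39.7 tcp [503.5276 390.8608   5.8771] hx 16.974974405074168 z [-0.     -0.0001 -1.    ] F [-0.4084  0.0951  0.1822] M [-0.1939  0.1377 -0.0381] w 0.5669893340384742 j [ 52.3  33.7 -10.3   0.  -46.   54.6]
```

```bash
python3 -m crank '[[1,[0,0,-0.05],[0,0,0]],[1,[0,0,-0.3],[0,0,0]],[1,[0,0,-0.4],[0,0,0.18]],[1,[0,0,-0.4],[0,0,0.19]],[1,[0,0,-0.2],[0,0,0.19]],[1,[0,0,0],[0,0,0.19]],[1,[0,0,0],[0,0,0.19]],[1,[0,0,0],[0,0,0.19]]]'; python3 -m crank '[[1,[0,0,0],[0,0,0.19]],[1,[0,0,0],[0,0,0.19]],[1,[0,0,0],[0,0,0.19]],[1,[0,0,0],[0,0,0.19]],[1,[0,0,0],[0,0,0.19]],[1,[0,0,0],[0,0,0.189]],[1,[0,0,0],[0,0,0]],[1,[0,0,0],[0,0,0]]]'; python3 -c "
from st import *
go(527.6,32,140,-85.1)"
```

```text
time_s: 40.5
tcp_pos: [0.5031, 0.3906, 0.1409]
ee_rot: [[0.827, -0.563, -0.001], [-0.563, -0.827, -0.0], [-0.001, 0.001, -1.0]]
wrist_force: [0.6, -0.4, -2.2]
gripper_width: 0.562
time_s: 41.3
tcp_pos: [0.5033, 0.3907, 0.1407]
ee_rot: [[0.088, -0.996, -0.001], [-0.996, -0.088, -0.0], [0.0, 0.001, -1.0]]
wrist_force: [0.4, 0.1, -1.9]
gripper_width: 0.565
t 41.3 tcp [503.2965 390.687  140.6564] hx -84.95389876103157 z [-0.0005 -0.0004 -1.    ] F [ 0.3613  0.1014 -1.8601] M [ 0.0442  0.0477 -0.008 ] w 0.565233808415866 j [ 52.3  25.6  -2.3  -0.  -62.1 -47.3]
tool shift mm [359.4343   7.3394   0.7804]
tool turn z /45: 0.003246694199298064
```

```bash
python3 -m crank '[[1,[0.2,0.007,0],[0,0,0.003]],[1,[0.4,0.009,0],[0,0,0]],[1,[0.45,0.009,0],[0,0,0]],[1,[0.45,0.009,0],[0,0,0]],[1,[0.45,0.009,0],[0,0,0]],[1,[0.45,0.009,0],[0,0,0]],[1,[0.45,0.009,0],[0,0,0]],[1,[0.4,0.009,0],[0,0,0]]]'; python3 -m crank '[[1,[0.25,0.003,0],[0,0,0]],[1,[0.094,0,0],[0,0,0]],[1,[0,0,0.3],[0,0,0]],[1,[0,0,0.4],[0,0,0]],[1,[0,0,0.2],[0,0,0]],[1,[0,0,0],[0,0,0]],[1,[0,0,0],[0,0,0]]]'; python3 - <<'E'
from st import *
from roll import *
go(527.6,32,18,-85.1)
for n in("side","top"):
    c=r.capture(n); cv2.imwrite("pics/%s17.png"%n,cv2.resize(c["img"][160:290,220:400],None,fx=4.4,fy=4.4,interpolation=cv2.INTER_CUBIC))
E
```

```text
time_s: 42.1
tcp_pos: [0.5226, 0.0636, 0.1412]
ee_rot: [[0.084, -0.996, -0.0], [-0.996, -0.084, -0.0], [0.0, 0.0, -1.0]]
wrist_force: [0.6, -0.1, -2.2]
gripper_width: 0.568
time_s: 42.8
tcp_pos: [0.5266, 0.0323, 0.0515]
ee_rot: [[0.084, -0.996, 0.001], [-0.996, -0.084, -0.0], [0.0, -0.001, -1.0]]
wrist_force: [0.5, 0.4, -1.8]
gripper_width: 0.572
t 42.8 tcp [526.5708  32.3091  51.4633] hx -85.17100136562723 z [ 0.0008 -0.0003 -1.    ] F [ 0.5302  0.4418 -1.8148] M [0.0067 0.0457 0.0303] w 0.5716237527499836 j [ 21.2  21.7 -24.2   0.  -44.1 -16.4]
tool shift mm [ 0.3834 -0.9723 33.4642]
tool turn z /45: -0.0015778081250497659
```

View pics/side17.png

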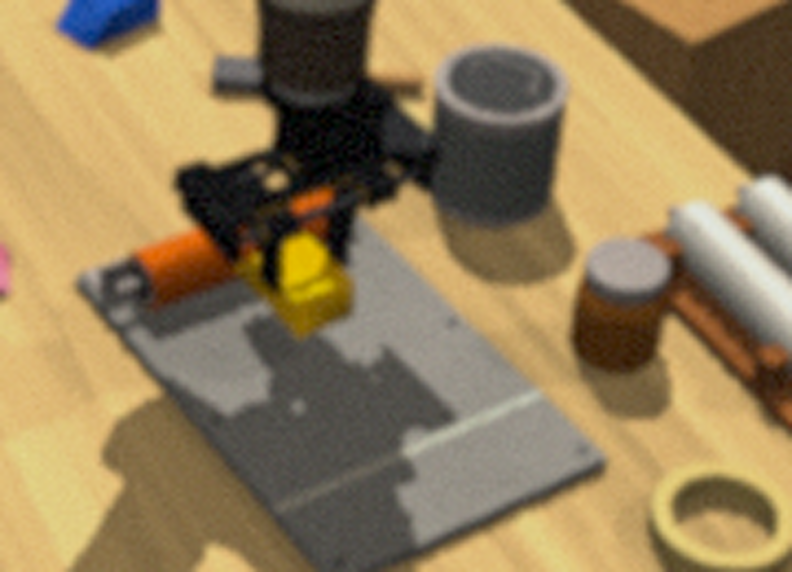

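View pics/top17.png

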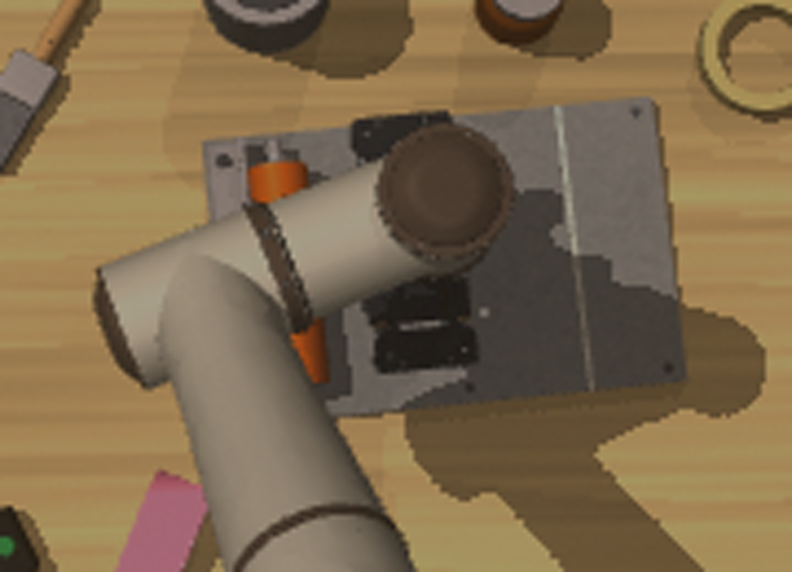

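```bash
python3 -m crank '[[1,[0,-0.01,0.15],[0,0,0]],[1,[0,0,0.12],[0,0,0]],[1,[0,0,0.03],[0,0,0]],[1,[0,0,0],[0,0,0]],[1,[0,0,0],[0,0,0]]]'; python3 -m crank '[[1,[0,0,0.012],[0,0,0]],[1,[0,0,0],[0,0,0]]]'; python3 -m crank '[[1,[0,0,0.008],[0,0,0]],[1,[0,0,0],[0,0,0]]]'
```

```text
time_s: 43.4
tcp_pos: [0.5275, 0.0323, 0.0214]
ee_rot: [[0.083, -0.997, 0.001], [-0.997, -0.083, 0.0], [-0.0, -0.001, -1.0]]
wrist_force: [0.1, 0.1, -3.0]
gripper_width: 0.567
time_s: 43.6
tcp_pos: [0.5272, 0.0323, 0.0199]
ee_rot: [[0.083, -0.997, 0.001], [-0.997, -0.083, 0.0], [-0.0, -0.001, -1.0]]
wrist_force: [-0.6, 0.0, -2.5]
gripper_width: 0.567
time_s: 43.8
tcp_pos: [0.527, 0.0322, 0.0189]
ee_rot: [[0.083, -0.997, 0.0], [-0.997, -0.083, 0.0], [-0.0, -0.0, -1.0]]
wrist_force: [0.2, 0.3, -2.3]
gripper_width: 0.567
```

```bash
python3 -m crank '[[1,[0,0,0.005],[0,0,0]],[1,[0,0,0],[0,0,0]]]'; python3 -m crank '[[1,[0,0,0.005],[0,0,0]],[1,[0,0,0],[0,0,0]]]'; python3 -m crank '[[1,[0,0,0.003],[0,0,0]],[1,[0,0,0],[0,0,0]]]'
```

```text
time_s: 44.0
tcp_pos: [0.5269, 0.0322, 0.0183]
ee_rot: [[0.083, -0.997, -0.0], [-0.997, -0.083, -0.0], [0.0, 0.0, -1.0]]
wrist_force: [-0.5, 0.7, -2.6]
gripper_width: 0.568
time_s: 44.2
tcp_pos: [0.527, 0.0322, 0.0179]
ee_rot: [[0.083, -0.997, 0.0], [-0.997, -0.083, -0.0], [0.0, -0.0, -1.0]]
wrist_force: [-0.4, -0.1, -0.4]
gripper_width: 0.57
time_s: 44.4
tcp_pos: [0.527, 0.0321, 0.0178]
ee_rot: [[0.083, -0.997, 0.0], [-0.997, -0.083, -0.0], [0.0, -0.0, -1.0]]
wrist_force: [-0.7, -0.5, 0.7]
gripper_width: 0.567
```

```bash
python3 -m crank '[[1,[-0.03,0,0],[0,0,0]],[1,[-0.04,0,0],[0,0,0]],[1,[-0.04,0,0],[0,0,0]],[1,[-0.04,0,0],[0,0,0]],[1,[-0.02,0,0],[0,0,0]],[1,[0,0,0],[0,0,0]],[1,[0,0,0],[0,0,0]]]'; python3 -m crank '[[1,[-0.02,0,0],[0,0,0]],[1,[-0.01,0,0],[0,0,0]],[1,[0,0,0],[0,0,0]]]'
```

```text
time_s: 45.1
tcp_pos: [0.5258, 0.0497, 0.0178]
ee_rot: [[0.083, -0.997, 0.001], [-0.997, -0.083, 0.001], [-0.001, -0.001, -1.0]]
wrist_force: [-1.6, 0.7, 2.8]
gripper_width: 0.566
time_s: 45.4
tcp_pos: [0.5255, 0.052, 0.0178]
ee_rot: [[0.083, -0.997, 0.0], [-0.997, -0.083, -0.0], [0.0, -0.0, -1.0]]
wrist_force: [-0.2, -3.9, 4.2]
gripper_width: 0.567
```

```bash
python3 -m crank '[[1,[-0.005,0,0],[0,0,0]],[1,[0,0,0],[0,0,0]]]'; python3 -m crank '[[1,[-0.005,0,0],[0,0,0]],[1,[0,0,0],[0,0,0]]]'; python3 - <<'E'
from st import *
from roll import *
st()
c=r.capture("side"); cv2.imwrite("pics/side18.png",cv2.resize(c["img"][190:260,220:320],None,fx=8,fy=8,interpolation=cv2.INTER_CUBIC))
E
```

```text
time_s: 45.6
tcp_pos: [0.5255, 0.0524, 0.0178]
ee_rot: [[0.083, -0.997, 0.0], [-0.997, -0.083, -0.0], [0.0, -0.0, -1.0]]
wrist_force: [0.5, -3.4, 5.2]
gripper_width: 0.57
time_s: 45.8
tcp_pos: [0.5254, 0.0529, 0.0178]
ee_rot: [[0.083, -0.997, 0.0], [-0.997, -0.083, -0.0], [0.0, -0.0, -1.0]]
wrist_force: [-0.5, -3.5, 5.2]
gripper_width: 0.567
t 45.8 tcp [525.4107  52.8846  17.7696] hx -85.26064147637027 z [ 0.0003 -0.0003 -1.    ] F [-0.5411 -3.4581  5.1684] M [-1.1669  0.0034  0.0393] w 0.5671627319178654 j [ 23.4  24.5 -25.9   0.  -39.6 -18.7]
```

View pics/side18.png

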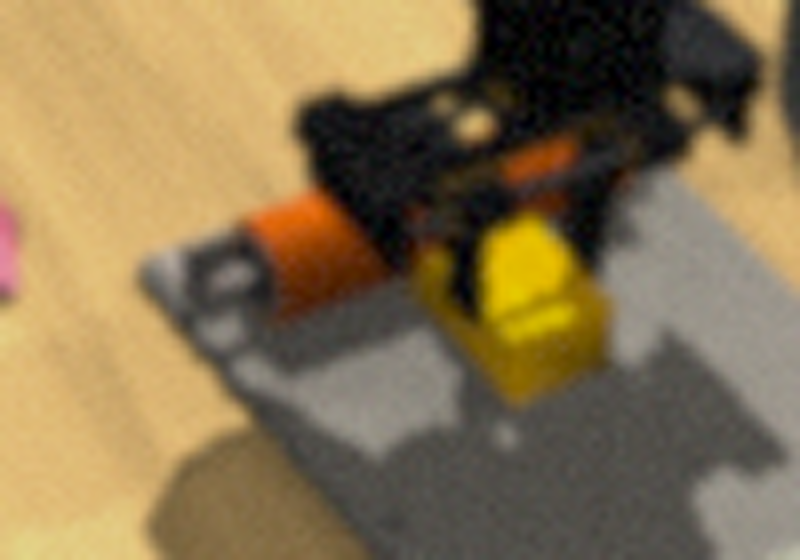

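```bash
python3 -m crank '[[1,[-0.01,0,-0.003],[0,0,0]],[1,[0,0,0],[0,0,0]]]'; python3 -m crank '[[1,[-0.01,0,0],[0,0,0]],[1,[0,0,0],[0,0,0]]]'; python3 -m crank '[[1,[-0.01,0,0],[0,0,0]],[1,[0,0,0],[0,0,0]]]'; python3 -m crank '[[1,[-0.01,0,0],[0,0,0]],[1,[0,0,0],[0,0,0]]]'
```

```text
time_s: 46.05
tcp_pos: [0.5251, 0.0542, 0.0178]
ee_rot: [[0.082, -0.997, -0.0], [-0.997, -0.082, 0.0], [-0.0, 0.0, -1.0]]
wrist_force: [0.4, -2.2, 3.4]
gripper_width: 0.564
time_s: 46.25
tcp_pos: [0.5251, 0.0548, 0.0179]
ee_rot: [[0.083, -0.997, -0.0], [-0.997, -0.083, -0.001], [0.001, 0.0, -1.0]]
wrist_force: [1.1, -5.0, 4.2]
gripper_width: 0.566
time_s: 46.45
tcp_pos: [0.525, 0.0551, 0.0181]
ee_rot: [[0.083, -0.997, -0.0], [-0.997, -0.083, -0.002], [0.002, 0.001, -1.0]]
wrist_force: [1.4, -6.8, 5.7]
gripper_width: 0.568
time_s: 46.65
tcp_pos: [0.525, 0.0554, 0.0183]
ee_rot: [[0.083, -0.997, -0.001], [-0.997, -0.083, -0.002], [0.002, 0.001, -1.0]]
wrist_force: [0.5, -10.5, 6.5]
gripper_width: 0.568
```

```bash
python3 -m crank '[[1,[0,0,0],[0,0,0]],[-0.2,[0,0,0],[0,0,0]],[-0.5,[0,0,0],[0,0,0]],[-1,[0,0,0],[0,0,0]],[-1,[0,0,0],[0,0,0]],[-1,[0,0,0],[0,0,0]],[-1,[0,0,0],[0,0,0]]]'; python3 - <<'E'
from st import *
from roll import *
st()
c=r.capture("side"); cv2.imwrite("pics/side19.png",cv2.resize(c["img"][190:260,220:320],None,fx=8,fy=8,interpolation=cv2.INTER_CUBIC))
E
```

```text
time_s: 47.35
tcp_pos: [0.5249, 0.0573, 0.0177]
ee_rot: [[0.083, -0.997, -0.0], [-0.997, -0.083, 0.0], [-0.0, 0.0, -1.0]]
wrist_force: [-0.7, 0.2, -0.6]
gripper_width: 0.951
t 47.35 tcp [524.8518  57.3335  17.7018] hx -85.25147778836363 z [-0.0002  0.0001 -1.    ] F [-0.673   0.2293 -0.6064] M [0.0285 0.1064 0.0384] w 0.9509417326807642 j [ 23.8  24.5 -25.9  -0.  -39.6 -19.1]
```

View pics/side19.png

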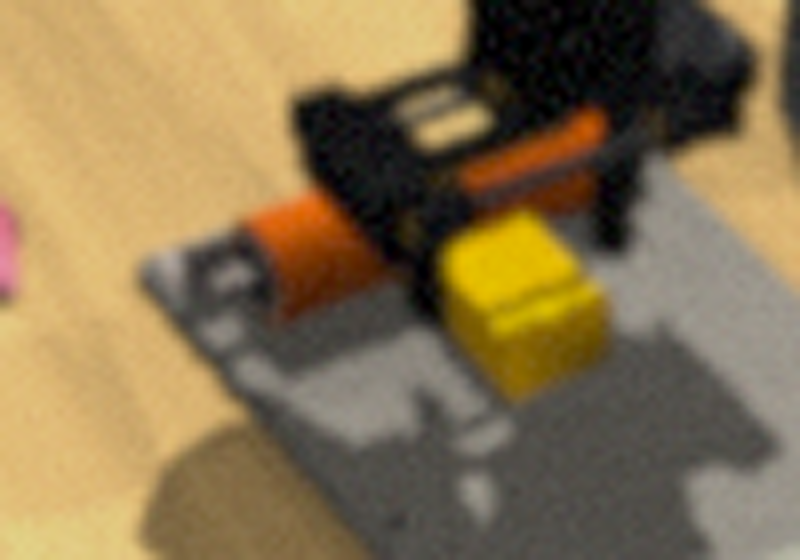

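```bash
python3 -m crank '[[-1,[0,0,-0.1],[0,0,0]],[-1,[0,0,-0.3],[0,0,0]],[-1,[0.1,0,-0.4],[0,0,0]],[0,[0.45,0,-0.2],[0,0,0]],[1,[0.45,0,0],[0,0,0]],[1,[0.45,0,0],[0,0,0]],[1,[0,0,0],[0,0,0]]]'; python3 - <<'E'
from st import *
from roll import *
st()
for n in("side","top"):
    c=r.capture(n); cv2.imwrite("pics/%s20.png"%n,cv2.resize(c["img"][170:270,240:360],None,fx=6,fy=6,interpolation=cv2.INTER_CUBIC))
E
```

```text
time_s: 48.1
tcp_pos: [0.5369, -0.0914, 0.1188]
ee_rot: [[0.077, -0.997, 0.001], [-0.997, -0.077, -0.0], [0.0, -0.001, -1.0]]
wrist_force: [-1.6, 0.5, -0.4]
gripper_width: 0.722
t 48.1 tcp [536.8739 -91.4423 118.8493] hx -85.5990869542731 z [ 0.0012 -0.0003 -1.    ] F [-1.6066  0.5223 -0.3916] M [0.0517 0.0999 0.0492] w 0.7216363064155322 j [  7.4  18.3 -17.4   0.  -54.2  -3. ]
```

View pics/side20.png

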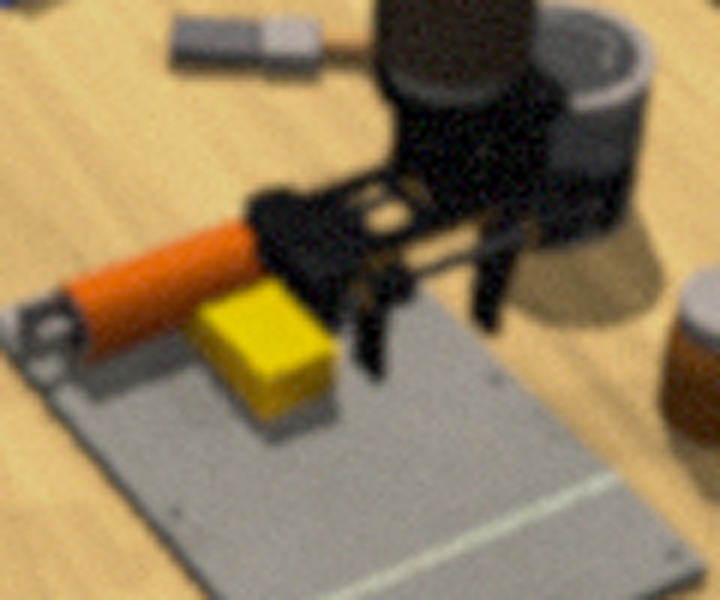

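View pics/top20.png

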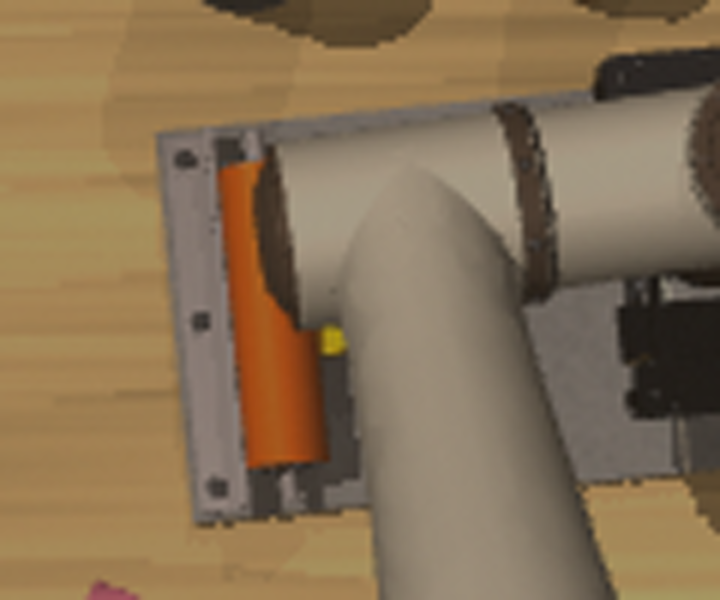

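```bash
python3 -m crank '[[1,[0,0,0],[0,0,0]],[1,[0,0,0],[0,0,0]]]'; python3 -c "
from st import *
go(530,0,24,-85.1)"
```

```text
time_s: 48.4
tcp_pos: [0.5369, -0.0863, 0.118]
ee_rot: [[0.084, -0.996, 0.0], [-0.996, -0.084, 0.0], [-0.0, -0.0, -1.0]]
wrist_force: [-0.6, 0.1, -0.1]
gripper_width: 0.451
t 48.4 tcp [536.9492 -86.3327 118.0496] hx -85.16474059796535 z [ 0.0002  0.0001 -1.    ] F [-0.6075  0.0922 -0.1191] M [0.035  0.0596 0.0006] w 0.4511864375743366 j [  8.   18.3 -17.5  -0.  -54.2  -3.1]
tool shift mm [-86.6057  -0.3349  94.0548]
tool turn z /45: -0.0014386799547853317
```

```bash
python3 -m crank '[[1,[-0.1,0,0.3],[0,0,0]],[1,[-0.2,0,0.35],[0,0,0]],[1,[-0.2,0,0.25],[0,0,0]],[1,[-0.2,0,0.04],[0,0,0]],[1,[-0.1,0,0],[0,0,0]],[1,[-0.06,0,0],[0,0,0]],[1,[0,0,0],[0,0,0]],[1,[0,0,0],[0,0,0]]]'; python3 - <<'E'
from st import *
from roll import *
st()
c=r.capture("side"); cv2.imwrite("pics/side21.png",cv2.resize(c["img"][180:280,230:350],None,fx=6,fy=6,interpolation=cv2.INTER_CUBIC))
E
```

```text
time_s: 49.2
tcp_pos: [0.5303, -0.0017, 0.0246]
ee_rot: [[0.083, -0.997, 0.002], [-0.997, -0.083, 0.0], [-0.0, -0.002, -1.0]]
wrist_force: [0.1, 0.6, 0.0]
gripper_width: 0.004
t 49.2 tcp [530.327   -1.6569  24.6452] hx -85.25361437344539 z [ 0.0016  0.0004 -1.    ] F [0.1215 0.6363 0.0404] M [-0.0015  0.1327 -0.0405] w 0.0040667003056033945 j [ 17.4  24.1 -25.3   0.  -40.6 -12.6]
```

View pics/side21.png

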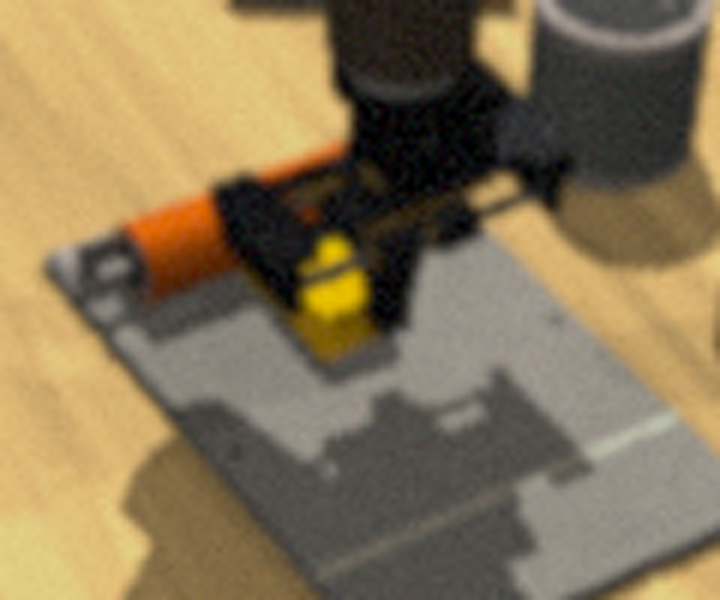

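```bash
python3 - <<'E'
from st import *
from roll import *
s=st()
c=r.capture("side"); im=cv2.resize(c["img"][180:280,230:350],None,fx=6,fy=6,interpolation=cv2.INTER_CUBIC)
P=s["tcp_pos"]
for q,col in((P,(0,0,255)),([.5283,.024,.048],(255,0,0)),([.5283,.024,.012],(0,255,0))):
    u=(pix(c,q)-[230,180]+.5)*6; print(u); cv2.circle(im,(int(u[0]),int(u[1])),4,col,1)
cv2.imwrite("pics/side22.png",im)
E
```

```text
t 49.25 tcp [530.2084  -1.9438  24.5194] hx -85.2864912446346 z [ 0.0013  0.0004 -1.    ] F [-0.2129  0.5078 -0.1248] M [0.0709 0.1166 0.0344] w 0.002186513607294834 j [ 17.3  24.1 -25.3   0.  -40.6 -12.6]
[384.8457 359.3842]
[361.7708 301.4488]
[359.5067 348.6908]
```

View pics/side22.png

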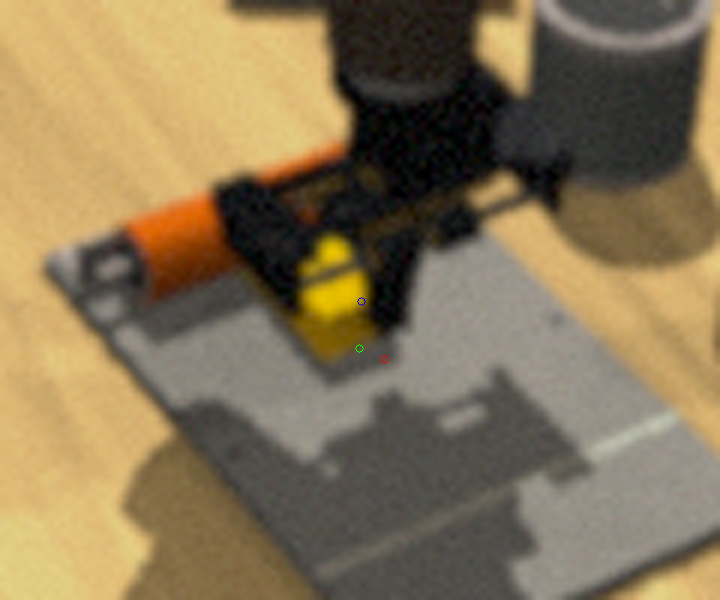

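```bash
python3 - <<'E'
from st import *
from roll import *
c=r.capture("side")
for s in(43,50):
    q=np.array([.5054,.3929,.0128])+s/1000*np.array([.291,-.957,0]); print((pix(c,q)-[180,130]+.5)*6)
im=cv2.resize(c["img"][205:255,260:320],None,fx=12,fy=12,interpolation=cv2.INTER_CUBIC); im=cv2.convertScaleAbs(im,alpha=1.8,beta=20); cv2.imwrite("pics/side23.png",im)
st()
E
```

```text
[406.858  341.2872]
[414.0526 346.1323]
t 49.35 tcp [529.9979  -2.2014  24.2671] hx -85.3152435273147 z [ 0.0008  0.0002 -1.    ] F [ 0.2259 -0.2235 -0.3587] M [ 0.0311  0.0854 -0.0002] w 0.00929041063088287 j [ 17.3  24.1 -25.3   0.  -40.6 -12.6]
```

View pics/side23.png

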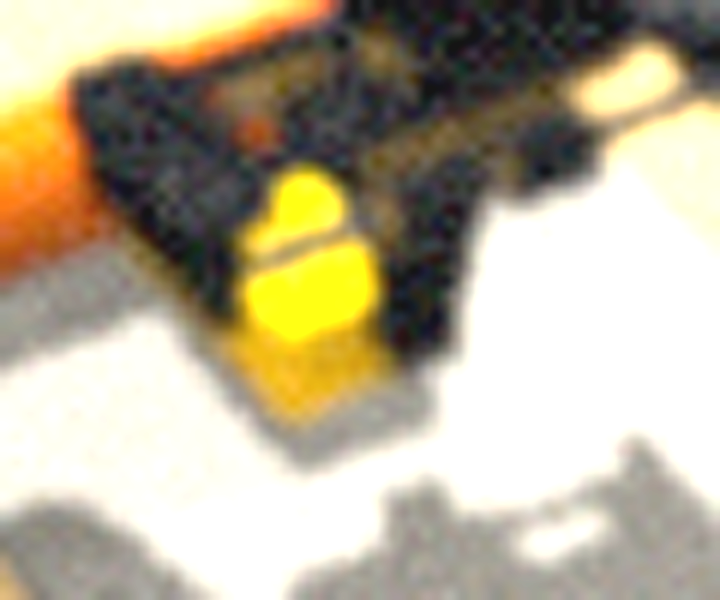

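```bash
python3 -m crank '[[1,[-0.04,0,0.04],[0,0,0]],[1,[-0.04,0,0.03],[0,0,0]],[1,[0,0,0],[0,0,0]],[1,[0,0,0],[0,0,0]]]'; python3 -m crank '[[1,[-0.02,0,0],[0,0,0]],[1,[-0.02,0,0],[0,0,0]],[1,[0,0,0],[0,0,0]]]'; python3 -m crank '[[1,[-0.02,0,0],[0,0,0]],[1,[0,0,0],[0,0,0]]]'
```

```text
time_s: 49.75
tcp_pos: [0.529, 0.0063, 0.0166]
ee_rot: [[0.083, -0.997, -0.0], [-0.997, -0.083, -0.0], [0.0, 0.0, -1.0]]
wrist_force: [-1.1, 0.9, -1.2]
gripper_width: 0.005
time_s: 50.05
tcp_pos: [0.5289, 0.0105, 0.0169]
ee_rot: [[0.083, -0.997, 0.0], [-0.997, -0.083, 0.0], [-0.0, -0.0, -1.0]]
wrist_force: [-0.8, -0.1, 0.1]
gripper_width: 0.006
time_s: 50.25
tcp_pos: [0.5283, 0.0115, 0.0171]
ee_rot: [[0.083, -0.997, -0.001], [-0.997, -0.083, -0.001], [0.001, 0.001, -1.0]]
wrist_force: [0.0, -4.5, 1.7]
gripper_width: 0.007
```

```bash
python3 -m crank '[[1,[-0.004,0,0],[0,0,0]],[1,[0,0,0],[0,0,0]]]'; python3 -m crank '[[1,[-0.003,0,0],[0,0,0]],[1,[0,0,0],[0,0,0]]]'; python3 -c "
from st import *
st()"
```

```text
time_s: 50.45
tcp_pos: [0.5283, 0.0116, 0.0171]
ee_rot: [[0.083, -0.997, -0.001], [-0.997, -0.083, -0.001], [0.001, 0.001, -1.0]]
wrist_force: [0.5, -5.8, 3.2]
gripper_width: 0.007
time_s: 50.65
tcp_pos: [0.5283, 0.0116, 0.0171]
ee_rot: [[0.083, -0.997, -0.001], [-0.997, -0.083, -0.002], [0.002, 0.001, -1.0]]
wrist_force: [1.1, -6.8, 2.0]
gripper_width: 0.009
t 50.65 tcp [528.2865  11.6122  17.1304] hx -85.25808150288502 z [-0.0009 -0.0017 -1.    ] F [ 1.1131 -6.8475  1.9682] M [-2.0466 -0.0169  0.0211] w 0.008794767906296791 j [ 18.9  24.6 -25.9   0.1 -39.6 -14.3]
```

```bash
python3 -m crank '[[1,[0.03,0,0],[0,0,0]],[1,[0.2,0,0],[0,0,0]],[1,[0.3,0,-0.2],[0,0,0]],[1,[0.3,0,-0.4],[0,0,0]],[1,[0.3,0,-0.4],[0,0,0]],[1,[0.3,0,-0.4],[0,0,0]],[1,[0.3,0,-0.4],[0,0,0]],[1,[0.3,0,0],[0,0,0]]]';python3 -m crank '[[1,[0.4,0,0],[0,0,0]],[1,[0.4,0,0],[0,0,0]],[1,[0.4,0,0],[0,0,0]],[1,[0.4,0.1,0],[0,0,0]],[1,[0.2,0.1,0],[0,0,0]],[1,[0,0,0],[0,0,0]],[1,[0,0,0],[0,0,0]]]'; python3 - <<'E'
from st import *
from roll import *
st()
for n in("side","top"):
    c=r.capture(n); cv2.imwrite("pics/%s24f.png"%n,c["img"]); x0,y0=(225,190) if n=="side" else (262,175)
    cv2.imwrite("pics/%s24.png"%n,cv2.resize(c["img"][y0:y0+85,x0:x0+115],None,fx=6.9,fy=6.9,interpolation=cv2.INTER_CUBIC))
o=mask(c,(260,330,185,260),(3,140,80),(16,255,255)); n=big(o); print("roller",rect(c,n,.037))
y=mask(c,(290,345,195,245),(18,130,70),(34,255,255)); n=big(y); print("chock",rect(c,n,.048))
E
```

```text
time_s: 51.45
tcp_pos: [0.5493, -0.1911, 0.204]
ee_rot: [[0.084, -0.996, 0.014], [-0.996, -0.084, -0.002], [0.003, -0.014, -1.0]]
wrist_force: [0.5, -0.0, 1.0]
gripper_width: 0.003
time_s: 52.15
tcp_pos: [0.5402, -0.3703, 0.1963]
ee_rot: [[0.082, -0.997, -0.0], [-0.997, -0.082, 0.001], [-0.001, -0.0, -1.0]]
wrist_force: [-0.7, 1.3, -0.1]
gripper_width: 0.001
t 52.15 tcp [ 540.2069 -370.2869  196.3206] hx -85.3192419643365 z [-0.      0.0009 -1.    ] F [-0.6701  1.2932 -0.0691] M [-0.0113  0.0542 -0.0382] w 0.0005599996585111194 j [-20.3  25.    5.   -0.  -70.   25. ]
roller ((519.79345703125, 125.73369598388672), (182.4373016357422, 48.797149658203125), 5.229801654815674)
chock ((521.2063598632812, 61.46044158935547), (53.85121536254883, 77.94388580322266), 5.610498428344727)
```

View pics/side24.png

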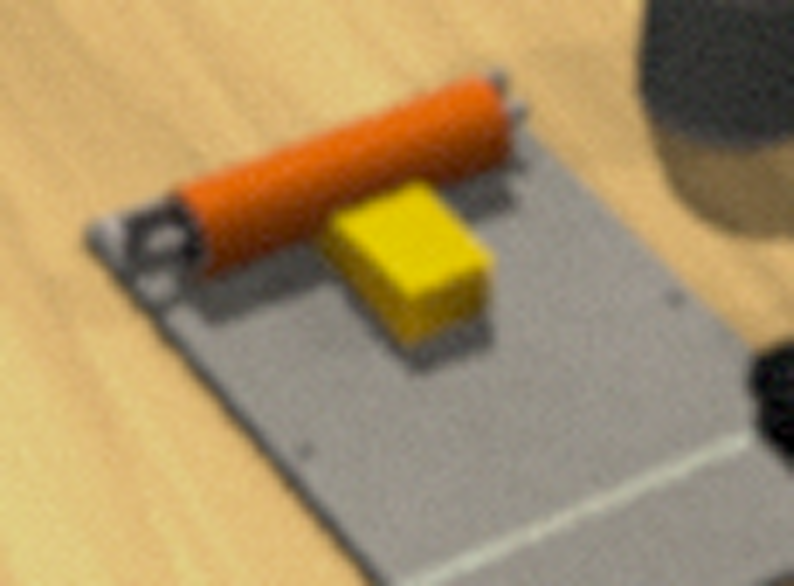

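View pics/top24.png

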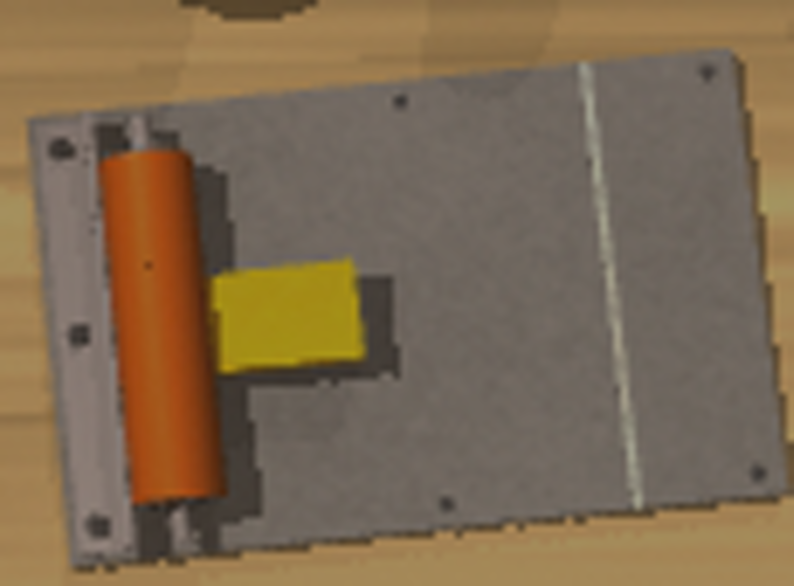

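View pics/side24f.png

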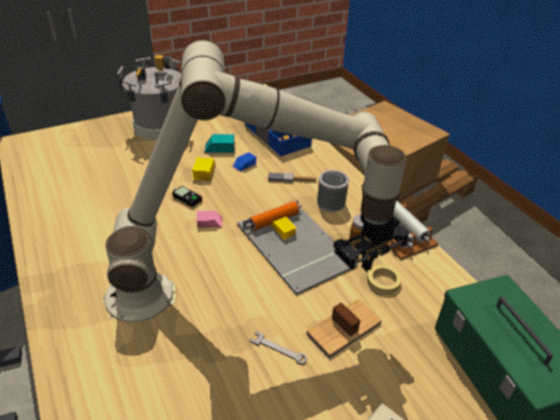

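```bash
python3 -c "
from station import r
print(r.finish_job())"
```

```text
the job is handed in; nothing more can be done
None
```

The roller is home along the stop, the chock is snug behind it, and the job was handed in at about 52 s with the arm clear of everything.

**Roller:** I rolled it with the felt pad in several short strokes, putting the pad down again between them, until it lay along the stop. I then held it against the stop with about 13–15 N down and 6 N forward. That is the most the roller saw, by the wrist-force readings.

**Pad:** It went back flat on the bench where it came from.

**Chock:** I took the smaller yellow wedge, carried it over, and slid it thin end first against the middle of the roller. I then nudged it from behind with shut fingers at about 7 N, and it did not move.

**Last pictures:**
- The roller's axis is at about 140 mm of the board's y, where home is 140, and within about 0.3° of the stop.
- The chock is centred by eye and about 0.4° off square to the roller. A computed position put its centre line up to 4 mm off the roller's middle.
- The pad lies flat, and nothing else looks moved.

**What disagreed:**
- **Chock heading:** The smaller yellow wedge started with its thin end near the world's −x, not +y as described. I chose it by its size, about 90 x 54 mm in the picture.
- **Fingertip position:** The side view showed the fingertips about 5 px higher than the reported TCP.
- **Pad tilt:** The pad tilted about 2–3° in the grip during pressing. It lay flat once released.

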